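# Reverse the probes in a spring clip and sleeve them point first

### The job

Put away the probes whose handles are tucked under the steel shelf, one after another in the order green, yellow, red (one of them may be missing): draw each out by its shank, press the middle of its handle down into the spring clip and let go, then take it again by the butt end of the handle and slide it point first, fully home, into the drying-case sleeve of its own colour. When all are in, throw the red-knobbed lever beside the case right over, away from the robot, to start the drying. Do not disturb the yellow box, the bottle or the jar.

Things in the scene. Friction and masses are not known exactly. Their poses are not given: they have to be found in the camera images.
- probe_green: green probe, 190 mm, 60 g, loose: green handle 16 x 16 x 110 mm (front 8 mm narrowed to 12.5), steel shank 10 x 10 x 70 mm with a green band, 5 mm point 10 mm long. Origin on the centre line at mid-handle, x towards the point: butt at x = -55 mm, handle to +55, shank to +125 (band 109 to 123), point to +135. Its four sides are alike. At first its handle is under the riser.
- green_tip (a point): the very end of the green probe's point (x = +135 mm on the probe, on its centre line)
- probe_yellow: yellow probe, 190 mm, 60 g, loose: yellow handle 16 x 16 x 110 mm (front 8 mm narrowed to 12.5), steel shank 10 x 10 x 70 mm with a yellow band, 5 mm point 10 mm long. Origin on the centre line at mid-handle, x towards the point: butt at x = -55 mm, handle to +55, shank to +125 (band 109 to 123), point to +135. Its four sides are alike. At first its handle is under the riser.
- yellow_tip (a point): the very end of the yellow probe's point (x = +135 mm on the probe, on its centre line)
- probe_red: red probe, 190 mm, 60 g, loose: red handle 16 x 16 x 110 mm (front 8 mm narrowed to 12.5), steel shank 10 x 10 x 70 mm with a red band, 5 mm point 10 mm long. Origin on the centre line at mid-handle, x towards the point: butt at x = -55 mm, handle to +55, shank to +125 (band 109 to 123), point to +135. Its four sides are alike. At first its handle is under the riser.
- red_tip (a point): the very end of the red probe's point (x = +135 mm on the probe, on its centre line)
- green_mouth (a point): centre of the open mouth of the green case sleeve, 45 mm above the bench; x points level into the sleeve, z up. Bore 20 x 20 mm, 150 mm deep to a solid bottom, walls 4 mm; a probe pushed home leaves 40 mm of handle out. Three parallel fixed sleeves 65 mm apart, in any order, on a 31 mm high grey block that does not reach out in front of the mouths.
- yellow_mouth (a point): centre of the open mouth of the yellow case sleeve, 45 mm above the bench; x points level into the sleeve, z up. Bore 20 x 20 mm, 150 mm deep to a solid bottom, walls 4 mm; a probe pushed home leaves 40 mm of handle out. Three parallel fixed sleeves 65 mm apart, in any order, on a 31 mm high grey block that does not reach out in front of the mouths.
- red_mouth (a point): centre of the open mouth of the red case sleeve, 45 mm above the bench; x points level into the sleeve, z up. Bore 20 x 20 mm, 150 mm deep to a solid bottom, walls 4 mm; a probe pushed home leaves 40 mm of handle out. Three parallel fixed sleeves 65 mm apart, in any order, on a 31 mm high grey block that does not reach out in front of the mouths.
- clip: fixed spring clip on a post 28 x 26 mm, base plate 70 x 90 x 8 mm; origin on the bench under its centre, x along a clipped handle. Two sprung steel jaws, 28 mm long (along x), stand 14 mm apart, flared at the top to 36 mm; flare top 115 mm above the bench; both ends open. The handle goes in straight down with 3 to 8 N and out straight up with 3 to 5 N; the shank is too thin to be held.
- clip_seat (a point): seat of the clip, 90 mm above the bench: where the centre line of a clipped handle lies (the handle rests on a floor 8 mm lower). x level, along the clipped handle, whose point may face either way; y across the jaws; z up.
- riser: fixed low steel shelf: plate 200 mm (x) by 360 mm (y), underside 45 mm and top 57 mm above the bench, a 12 mm leg along each y end. Origin on the bench under its centre; open front edge at x = -100 mm, facing the robot; a 30 mm high rail under the plate at x = +38 mm keeps the butts from going deeper. A small scale and a box stand on its rear half, from x = -6 mm back, up to 87 mm above the bench.
- switch (a joint): angle of the drying switch's lever: 0 leans 0.5 rad from upright towards the robot, 1.0 rad (its stop) leans as far away; light friction, stays where it is left
- switch_tip (a point): centre of the lever's red ball knob, 26 mm across, on a 70 mm steel lever hinged 22 mm above the bench; it swings along +x of the case sleeves (within 0.1 rad), 68 mm from stop to stop, about 83 mm up at the stops and 92 mm upright. Its fixed grey base is 70 x 50 x 25 mm, on the bench beside the case.
- tip_box: bystander: closed yellow box 120 x 85 x 50 mm, loose; origin at the centre of its underside. Not to be moved.
- stain_bottle: bystander: amber bottle 56 mm across, 120 mm high, loose; origin at the centre of its underside. Not to be moved.
- jar: bystander: jar with a blue cap, 60 mm across, 70 mm high, loose; origin at the centre of its underside. Not to be moved.
Things that resemble listed ones, but are neither listed nor needed, are in the scene too. Leave any purple or turquoise look-alike of the part that bears switch alone.

How it is judged:
By the outcome, as a careful person would: the job done as asked, in the order asked, and still so for the second after the job is handed in, with the robot touching nothing.
Of probe_green, probe_yellow, probe_red only 2 to 3 are there at a start; the rules pass over those that are not, and their reading is None.
At some moment in a run one of probe_green, probe_yellow, probe_red may be knocked a few centimetres aside while the robot is not near it.
Once in a run the grip may slacken for a moment while it holds something.
It also fails if it takes over 210 s, if anything falls off the work surface, if the arm or the gripper's body presses on something with over 40 N, if the wrist force passes 120 N, or if a joint passes its speed limit or range.

### The arm

A 6-joint arm with a two-finger parallel gripper is mounted at the origin on the work surface. World frame = base frame: x ahead of the robot, y to its left, z up, the work surface at z = 0. Lengths are in m, angles in degrees, forces in N, time in s.
With the tool pointing down it reaches from about 0.3 to 0.75 m from the base axis. Payload 8.5 kg.
Tool frame: the origin (TCP) lies midway between the tips of the shut fingers; the grasp point (between the pads) lies 19 mm behind it; z points along the fingers, y is the line along which they close (so a half turn about z gives the same grasp; the last joint's range is limited). The gripper opens to 85 mm and grips with 20 to 120 N. Pads are 22 mm wide; open, the fingers measure 114 mm over their backs; the gripper's body (76 mm by 85 mm) begins 54 mm behind the grasp point. The pads swing forward as they close: fully open they stand 13 mm farther back than shut.
Start: joints at [60.373, 21.807, 74.336, -0, 83.858, -12.336], TCP at [0.163, 0.525, 0.231] pointing down, gripper open.
Joint ranges: [-178.18, 178.18], [-50.72, 133.34], [12.68, 142.11], [-81.47, 261.47], [9.98, 163.14], [-165.26, 165.26]. Speed limits (degrees/s): [136.94, 136.94, 180, 180, 180, 180].

### API

Orientations are given as a 3x3 rotation matrix whose columns are the frame's x, y, z axes.
In Python, from rig import monitor, optics, close_job, models gives the robot as it stands.
- The arm moves only by the tool step_arm, never from a script. Its arguments are lists of equal length, an entry for each row: "fingers": the closure, from -1 (fully open) to 1 (shut); "travel": the shift along the tool's x, y, z scaled (see below), a list of three; "twist": the turn about the tool's z scaled (see below). In form: {"fingers": [fingers, ...], "travel": [[tx, ty, tz], ...], "twist": [twist, ...]}. A call has 1 to 10 rows; each row shifts and turns the commanded pose from where the row before left it, along the tool's axes as they then stand; what a row does not reach is not made up. The controller multiplies each number of a shift by 100 mm and each number of a turn by pi rad. A row lasts 1/8 s, in which the tool goes at most 62.5 mm and 10.7 degrees, less where a joint would pass 70% of its speed; a pose out of reach is approached as far as the arm can. A call with a number of a shift or a turn outside -1 to 1 is refused whole. A call with a gripper value outside its range is refused whole. The fingers move at their own pace and stop on an object; "force" is the grip in N (left out, the last holds). Time passes only in rows, so rows that do not move let the fingers close. It gives the time, the measured TCP pose, the force, the opening and the grip force at its end, in the units of the state.
- monitor.observe(): the state, without advancing time (a new reading comes with each control period).
- optics.get_image(name): name is "side" or "top" or "wrist"; returns (picture, depth): 480x640x3 uint8, blue, green, red; 480x640 float32, m along the optical axis (not along the pixel's ray), 0 where there is no reading.
- optics.get_calibration(name): a dict with "vertical_fov" (degrees; the focal length in pixels is half the picture's height over the tangent of half this angle, whatever the lens; pixels are square), "cx", "cy" (the principal point, pixels), "world_from_camera" (4x4, takes a point from camera to world coordinates). Camera axes: x right, y up, looking along -z (the intrinsics and any distortion apply to the point x, -y, -z); pixel columns grow to the right and rows downward; lengths in m; the calibration is good to about 2 mm. A picture is of the moment at which its call begins: read the wrist's pose just before it. get_calibration takes no time and is no camera call; for the wrist camera it gives the pose at the moment of the call.
- close_job(): hands the job in; it is judged then, once.
Trained networks look in the newest picture that a camera, given by its name, has taken for a name from the list of things; names that differ only in an ending like _2 or _b are one class to them, and where a whole thing is asked for, a point or a joint stands for the part that bears it (a point fixed in the world has none). Each returns a list of dicts, best first, with "confidence" (0 to 1); they miss things now and then, are a little off and sometimes report something else, mostly with a low value. They report only what shows in the picture. A call takes as long as a camera call. They do not tell look-alikes from the thing itself.
- models.trace(camera, query): "mask" (480x640 bool, what is visible of it) and "point" ([column, row] in pixels, amid what is visible of it).
- models.landmark_of(camera, query): "point" ([column, row] in pixels: a listed point, or the origin of a listed thing).
The state is a dict: "time_s": time; "q": joint angles; "qvel": joint speeds; "joint_efforts": joint torques, N m; "position": TCP position; "tool_rot": TCP orientation; "ft_force": force on the tool from outside, world axes, zero at the start; "wrist_torque": the same for the moment, N m; "grip_width": finger opening in m; "gripper_force": force on a finger pad.
Only numpy, scipy, OpenCV 4.12 (cv2) and the standard library are available. Lean on these libraries where they do the work, as an engineer would, in place of code of your own. Each camera call takes 0.05 s, during which the arm holds its last target. There are 200 camera calls.

## Working session

There is one attempt and no reset: what is moved stays moved. The work goes in short steps, Python scripts to look and compute and a tool call to move; the robot and the scene stay as the last step left them, time stands still between calls to the robot, and variables do not carry over. Pictures are saved under pics/ and viewed, at most 14 in all, crops included, and the job is handed in when it is done.

Besides the shell and the picture viewer there is one more tool, called as a command line: name --pt "numbers of a row" for each row, then --argument value for the rest. step_arm: Moves the arm, as the interface text tells. Its arguments: {"type":"object","properties":{"fingers":{"type":"array","items":{"type":"number"}},"travel":{"type":"array","items":{"type":"array","items":{"type":"number"}}},"twist":{"type":"array","items":{"type":"number"}},"force":{"type":"number"}},"required":["fingers","travel","twist"]}

```bash
ls; mkdir -p pics; cat > h.py <<'E'
import numpy as np, cv2
from rig import monitor, optics, close_job, models
def px2w(cam,u,v,depth=None,cal=None,z=None):
    c=cal or optics.get_calibration(cam); f=240/np.tan(np.radians(c['vertical_fov'])/2)
    T=np.array(c['world_from_camera']); d=np.array([(u-c['cx'])/f,-(v-c['cy'])/f,-1.0])
    if z is not None:
        r=T[:3,:3]@d; s=(z-T[2,3])/r[2]; return T[:3,3]+s*r
    return T[:3,:3]@(d*depth)+T[:3,3]
def cloud(cam,dep,cal):
    f=240/np.tan(np.radians(cal['vertical_fov'])/2); T=np.array(cal['world_from_camera'])
    v,u=np.mgrid[:480,:640]; P=np.stack([(u-cal['cx'])/f*dep,-(v-cal['cy'])/f*dep,-dep],-1)
    return P@T[:3,:3].T+T[:3,3]
E
python3 - <<'E'
from h import *
for n in ["top","side","wrist"]:
    c=optics.get_calibration(n); print(n,c)
    p,d=optics.get_image(n); cv2.imwrite(f'pics/{n}0.png',p); np.save(f'{n}0.npy',d)
s=monitor.observe(); print({k:np.round(v,3).tolist() for k,v in s.items()})
E
```

```text
pics
top {'vertical_fov': 43.91132051540348, 'cx': 319.20388411619837, 'cy': 236.63157872379207, 'world_from_camera': array([[ 0.02209829,  0.99008079, -0.13875047,  0.39857926],
       [-0.99975033,  0.02142523, -0.00634277,  0.03004385],
       [-0.0033071 ,  0.13885599,  0.99030706,  1.64380823],
       [ 0.        ,  0.        ,  0.        ,  1.        ]])}
side {'vertical_fov': 42.80853655072575, 'cx': 317.7362795432628, 'cy': 237.17030133823098, 'world_from_camera': array([[-0.9453571 ,  0.18160726, -0.27077437,  0.08712445],
       [-0.32587821, -0.5522178 ,  0.76737142,  1.45041607],
       [-0.0101662 ,  0.81367949,  0.58122486,  1.13366863],
       [ 0.        ,  0.        ,  0.        ,  1.        ]])}
wrist {'vertical_fov': 67.30173409194629, 'cx': 319.1168036000425, 'cy': 248.13929852712795, 'world_from_camera': array([[ 2.97887437e-01, -9.01499978e-01, -3.13944046e-01,
         8.38743941e-02],
       [ 9.54600541e-01,  2.80993384e-01,  9.88965343e-02,
         5.50755970e-01],
       [-9.39023535e-04, -3.29151191e-01,  9.44276766e-01,
         3.73752607e-01],
       [ 0.00000000e+00,  0.00000000e+00,  0.00000000e+00,
         1.00000000e+00]])}
{'time_s': 0.15, 'q': [60.373, 21.833, 74.37, -0.0, 83.858, -12.336], 'qvel': [0.022, -0.215, -0.233, -0.029, -0.092, -0.03], 'joint_efforts': [0.003, -44.862, -23.135, -0.0, 0.004, -0.0], 'position': [0.163, 0.525, 0.231], 'tool_rot': [[-0.955, 0.297, -0.001], [0.297, 0.955, -0.001], [0.0, -0.001, -1.0]], 'ft_force': [-0.625, -1.72, -0.831], 'wrist_torque': [0.028, 0.053, 0.031], 'gripper_force': 0.0, 'grip_width': 0.086}
```

View pics/top0.png

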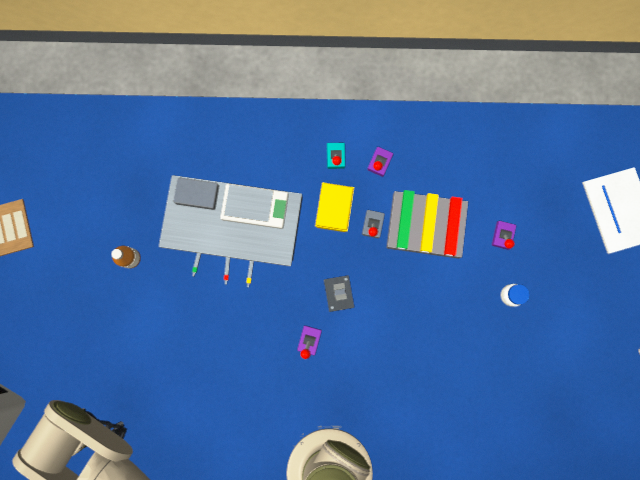

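View pics/side0.png

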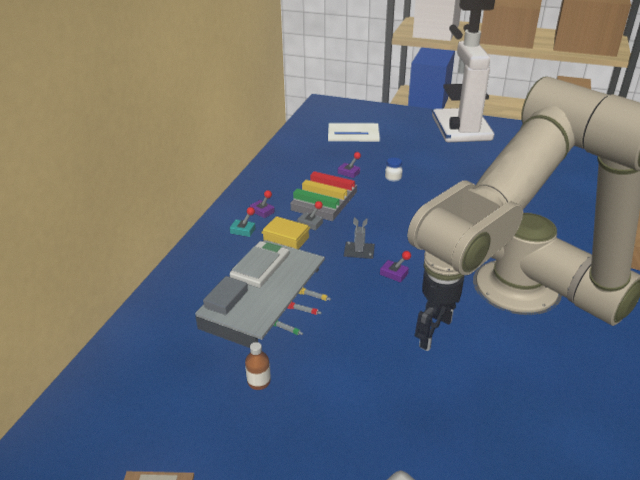

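Top view: riser at about (230,222) with probe tips at green (195,273), red (226,282), yellow (249,285). The clip is at (340,293). The sleeves run green 405, yellow 429, red 453, and the grey lever base is at (373,222) with its knob at (373,231). All three probes are present. The other levers are purple or turquoise look-alikes.

```bash
cat > m.py <<'E'
from h import *
def hsvmask(p,col):
    h=cv2.cvtColor(p,cv2.COLOR_BGR2HSV); H,S,V=h[...,0],h[...,1],h[...,2]
    ok=(S>120)&(V>70)
    return ok&{'green':(H>45)&(H<80),'yellow':(H>20)&(H<35),'red':(H<6)|(H>174)}[col]
E
python3 - <<'E'
from m import *
c=optics.get_calibration('top'); p=cv2.imread('pics/top0.png'); d=np.load('top0.npy'); P=cloud('top',d,c)
print('bench z',np.median(P[330:345,400:480,2]), P[330:345,400:480,2].std())
for col in ['green','yellow','red']:
    m=hsvmask(p,col); m[:186]=0;m[260:]=0;m[:,:392]=0;m[:,470:]=0
    v,u=np.nonzero(m); Q=P[v,u]; Q=Q[(Q[:,2]>.03)&(Q[:,2]<.08)]
    (cx,cy),(w,h),a=cv2.minAreaRect((Q[:,:2]*1000).astype(np.float32)); print('sleeve',col,len(Q),cx,cy,w,h,a,'z',np.median(Q[:,2]))
    q=Q[:,:2]-Q[:,:2].mean(0); ev=np.linalg.svd(q,full_matrices=False)[2][0]; print('dir',np.degrees(np.arctan2(ev[1],ev[0])))
    m=hsvmask(p,col); m[:255]=0; m[290:]=0; m[:,:180]=0; m[:,262:]=0
    v,u=np.nonzero(m); print('band',col,len(u),u.mean(),v.mean(),px2w('top',u.mean(),v.mean(),z=.013))
for n,(u0,u1,v0,v1) in {'clip':(322,358,272,314),'switch':(360,388,208,240)}.items():
    Q=P[v0:v1,u0:u1].reshape(-1,3)
    for lo,hi in [(.004,.014),(.018,.032),(.06,.1),(.1,.13)]:
        k=Q[(Q[:,2]>lo)&(Q[:,2]<hi)]
        if len(k)>4: print(n,lo,len(k),cv2.minAreaRect((k[:,:2]*1000).astype(np.float32)),k.mean(0))
Q=P[170:270,155:305].reshape(-1,3);k=Q[(Q[:,2]>.05)&(Q[:,2]<.064)];print('riser',cv2.minAreaRect((k[:,:2]*1000).astype(np.float32)),k.mean(0))
for n in ['probe_green','probe_yellow','probe_red']:
    for r in models.trace('top',n)[:2]: print(n,r['confidence'],r['point'],r['mask'].sum())
for n in ['clip','clip_seat','switch_tip','green_mouth','yellow_mouth','red_mouth','riser','green_tip','red_tip','yellow_tip']:
    z=dict(clip=0,clip_seat=.09,switch_tip=.083,riser=0).get(n,.045 if 'mouth' in n else .008)
    for cam in ('top','side'):
        for r in models.landmark_of(cam,n)[:2]: print(n,cam,round(r['confidence'],2),np.round(r['point'],1),np.round(px2w(cam,*r['point'],z=z),4))
for cam,a in (('top',(310,240,100,75)),):
    u,v,w,h=a; cv2.imwrite('pics/crop1.png',cv2.resize(p[v:v+h,u:u+w],(800,600),interpolation=cv2.INTER_CUBIC))
E
```

```text
bench z 0.0012578310036776008 0.06711457502551518
sleeve green 630 674.96826171875 -191.59405517578125 28.113122940063477 157.93934631347656 83.2635269165039 z 0.06006582209154032
dir 173.35608622378962
band green 19 194.42105263157896 268.89473684210526 [0.53017726 0.38122591 0.013     ]
sleeve yellow 687 667.1619262695312 -258.6575927734375 34.29163360595703 158.53472900390625 82.96632385253906 z 0.06005479503535094
dir 173.28232098539738
band yellow 20 248.5 280.0 [0.5029528  0.23146428 0.013     ]
sleeve red 698 658.5975952148438 -323.2087097167969 35.211116790771484 158.81588745117188 83.07586669921875 z 0.059542486300309005
dir 173.07952524806396
band red 18 225.66666666666666 277.1666666666667 [0.50934193 0.29436768 0.013     ]
clip 0.004 706 ((474.8932189941406, -18.729236602783203), (112.16867065429688, 96.40249633789062), 1.2251473665237427) [ 0.47330422 -0.01788386  0.00828471]
clip 0.018 9 ((465.7943115234375, -13.879474639892578), (75.09227752685547, 42.81538772583008), 69.27984619140625) [ 0.47402013 -0.01130348  0.01978545]
clip 0.06 64 ((472.31488037109375, -16.547210
[... 1916 characters left out ...]
6] [ 0.5831 -0.2314  0.045 ]
red_mouth top 0.94 [451.1 256.6] [ 0.5759 -0.3166  0.045 ]
red_mouth top 0.21 [338.4 292.9] [ 0.4717 -0.0144  0.045 ]
riser top 0.85 [235.  223.3] [0.6615 0.277  0.    ]
riser side 0.75 [265.2 297.2] [0.6609 0.2736 0.    ]
green_tip top 0.49 [192.  277.8] [0.5059 0.3877 0.008 ]
green_tip side 0.68 [301.8 334.6] [0.5094 0.3872 0.008 ]
red_tip top 0.68 [512.3 296. ] [ 0.4754 -0.4908  0.008 ]
red_tip top 0.66 [223.2 283.3] [0.4927 0.3012 0.008 ]
red_tip side 0.5 [320. 313.] [0.4911 0.2948 0.008 ]
red_tip side 0.46 [356.  184.9] [ 0.5863 -0.3837  0.008 ]
yellow_tip top 0.45 [245.1 287.3] [0.4831 0.2406 0.008 ]
yellow_tip side 0.44 [331.4 296.5] [0.4828 0.221  0.008 ]
```

View pics/wrist0.png

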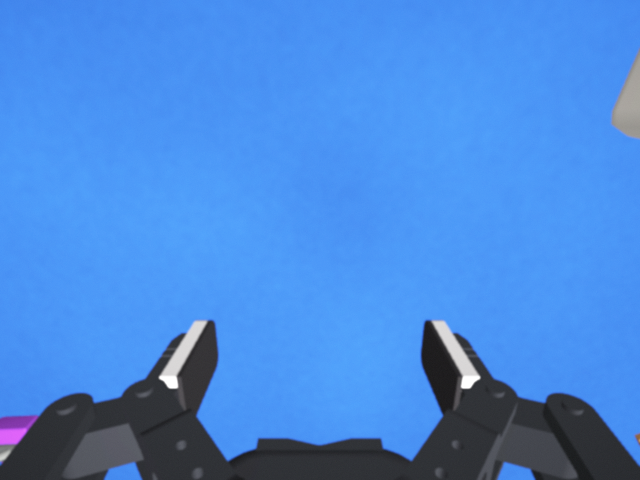

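Wrist view: only bench and the open fingers (TCP near row 318); the camera sits on the tool's +x side. I'll move it over the probes and the clip for a close measurement.

step_arm --fingers '[-1, -1, -1, -1, -1, -1, -1, -1, -1]' --pt "-0.52 -0.19 0" --pt "-0.52 -0.19 0" --pt "-0.52 -0.19 0" --pt "-0.52 -0.19 0" --pt "-0.52 -0.19 0" --pt "-0.52 -0.19 0" --pt "-0.52 -0.19 0" --pt "0 0 0" --pt "0 0 0" --twist '[0, 0, 0, 0, 0, 0, 0, 0, 0]' --force 60

```text
time_s: 2.42
position: [0.4711, 0.2901, 0.2312]
tool_rot: [[-0.955, 0.297, -0.001], [0.297, 0.955, 0.0], [0.001, -0.0, -1.0]]
ft_force: [0.7, 0.2, -1.2]
grip_width: 0.0851
gripper_force: 0.0
```

```bash
cat >> m.py <<'E'
def look(name=None,cam='wrist'):
    c=optics.get_calibration(cam); p,d=optics.get_image(cam)
    if name: cv2.imwrite(f'pics/{name}.png',p)
    return p,d,cloud(cam,d,c),c
E
python3 - <<'E'
from m import *
p,d,P,c=look('w1'); np.save('w1.npy',P); print(monitor.observe()['position'],np.median(P[...,2]))
E
```

```text
[0.47076699 0.29048828 0.23136482] 0.0010896759496471786
```

View pics/w1.png

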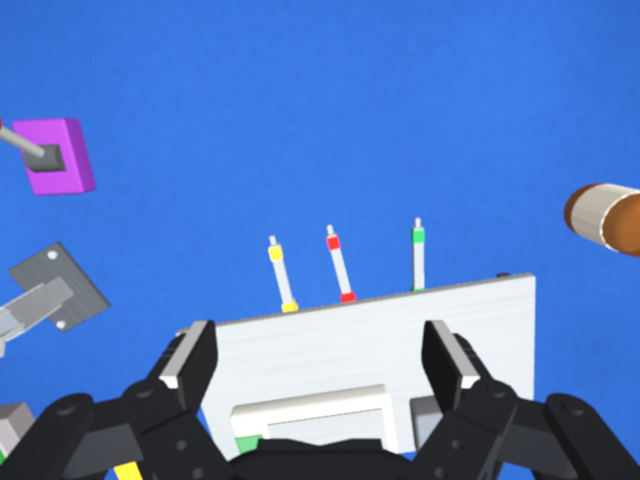

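The wrist view shows the bands of yellow (275,253), red (333,243) and green (418,236). Their handles just show at the riser edge, about row 300, and the clip is at (55,290).

```bash
cat >> m.py <<'E'
def probe(p,P,c,col,cam='wrist',box=None,zt=.013,roi=.09):
    """axis of probe: band centroid (mask), then line through non-blue low points near it"""
    m=hsvmask(p,col).astype(np.uint8)
    if box is not None:
        b=np.zeros_like(m); b[box[1]:box[3],box[0]:box[2]]=1; m&=b
    n,l,st,ce=cv2.connectedComponentsWithStats(m); o=[]
    for i in np.argsort(-st[1:,4])[:4]+1:
        if st[i,4]>8: o.append((int(st[i,4]),ce[i].round(1).tolist(),px2w(cam,*ce[i],cal=c,z=zt).round(4).tolist()))
    return o
E
python3 - <<'E'
from m import *
p=cv2.imread('pics/w1.png'); P=np.load('w1.npy'); c=optics.get_calibration('wrist')
hs=cv2.cvtColor(p,cv2.COLOR_BGR2HSV)
for col,x0,x1 in (('green',402,436),('yellow',262,302),('red',322,360)):
    print(col,probe(p,P,c,col,box=(x0,215,x1,312)))
    # shank: low-saturation pixels -> line
    b=np.zeros(p.shape[:2],bool); b[215:300,x0:x1]=1
    m=b&(hs[...,1]<110)&(hs[...,2]>110)&(P[...,2]<.03)
    v,u=np.nonzero(m); W=np.array([px2w('wrist',a,bb,cal=c,z=.012) for a,bb in zip(u,v)])[:,:2]
    vx,vy,x,y=cv2.fitLine(W.astype(np.float32),cv2.DIST_HUBER,0,.01,.01).ravel()
    if vx>0: vx,vy=-vx,-vy
    t=(W-[x,y])@[vx,vy]; print(' line pt',x,y,'ang',np.degrees(np.arctan2(vy,vx)),'tip',[x+vx*t.max(),y+vy*t.max()],len(u), 'z',np.median(P[m][:,2]))
Q=P[200:420,0:130].reshape(-1,3)
for lo,hi in [(.004,.013),(.095,.125)]:
    k=Q[(Q[:,2]>lo)&(Q[:,2]<hi)];print('clip',lo,len(k),cv2.minAreaRect((k[:,:2]*1000).astype(np.float32)),k.min(0),k.max(0))
E
```

```text
green [(133, [417.5, 236.2], [0.5295, 0.3813, 0.013])]
 line pt 0.55651075 0.37633473 ang 168.82556 tip [np.float64(0.5093078296769619), np.float64(0.3856592718885988)] 654 z 0.013197189936381026
yellow [(111, [275.7, 253.3], [0.5033, 0.2329, 0.013]), (102, [289.6, 307.2], [0.5688, 0.2262, 0.013])]
 line pt 0.5248234 0.23028196 ang 174.03386 tip [np.float64(0.48284010643314546), np.float64(0.23466949246047414)] 634 z 0.012952732887831886
red [(107, [347.6, 297.4], [0.5765, 0.2918, 0.013]), (98, [333.1, 242.8], [0.5102, 0.2947, 0.013])]
 line pt 0.53638446 0.29353046 ang 177.38513 tip [np.float64(0.48947699287257973), np.float64(0.29567272059315586)] 585 z 0.013231188830977736
clip 0.004 3990 ((516.7779541015625, -78.82986450195312), (107.5612564086914, 251.31983947753906), 34.09138107299805) [ 0.42319383 -0.17627117  0.0040265 ] [0.62785645 0.02753114 0.01299576]
clip 0.095 132 ((485.1011047363281, -3.491312026977539), (13.881021499633789, 12.007894515991211), 11.727827072143555) [ 0.47759712 -0.01078068  0.09502932] [0.49195975 0.00285168 0.11489368]
```

step_arm --fingers '[0.0, 0.0, 0.0, 0.0, 0.0, 0.0, 0.0]' --pt "-0.27 0.535 0" --pt "-0.275 0.535 0" --pt "0 0 0.57" --pt "0 0 0.57" --pt "0 0 0.57" --pt "0 0 0" --pt "0 0 0" --twist '[0, 0, -0.035, 0, 0, 0, 0]' --force 100

```text
time_s: 3.35
position: [0.556, 0.3771, 0.0631]
tool_rot: [[-0.982, 0.19, 0.004], [0.19, 0.982, 0.002], [-0.003, 0.002, -1.0]]
ft_force: [0.0, -0.4, 0.9]
grip_width: 0.0424
gripper_force: 0.0
```

```bash
python3 - <<'E'
from m import *
p,d,P,c=look('w2'); s=monitor.observe();print(s['position'],s['grip_width'],np.degrees(np.arctan2(s['tool_rot'][1][0],s['tool_rot'][0][0])))
for col in ('green','red','yellow'): print(col,probe(p,P,c,col))
E
```

```text
[0.55630825 0.37700483 0.06362727] 0.042914512030272016 169.0556452760235
green [(403, [316.5, 230.4], [0.5299, 0.3815, 0.013]), (165, [315.2, 328.8], [0.5916, 0.3686, 0.013])]
red [(692, [191.5, 329.6], [0.5776, 0.2937, 0.013]), (617, [158.3, 224.8], [0.5099, 0.2962, 0.013])]
yellow [(786, [87.0, 336.3], [0.5698, 0.2288, 0.013]), (737, [49.7, 233.3], [0.5031, 0.2351, 0.013])]
```

View pics/w2.png

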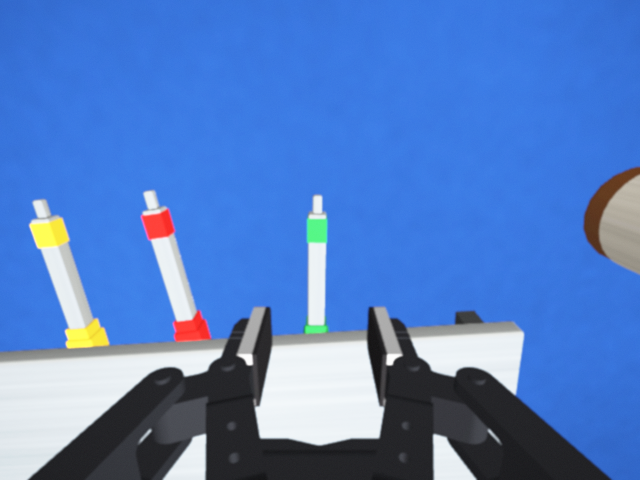

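The green probe is centred between the fingers: band at (316,230), riser edge near row 333. Descending to grip its shank.

step_arm --fingers '[0, 0, 0, 1, 1, 1, 1, 1]' --pt "0.02 0 0.3" --pt "0 0 0.3" --pt "0 0 0" --pt "0 0 0" --pt "0 0 0" --pt "0 0 0" --pt "0 0 0" --pt "0 0 0" --twist '[0, 0, 0, 0, 0, 0, 0, 0]' --force 80

```text
time_s: 4.4
position: [0.5542, 0.3768, 0.0021]
tool_rot: [[-0.982, 0.19, 0.003], [0.19, 0.982, 0.001], [-0.003, 0.002, -1.0]]
ft_force: [-1.6, 0.4, 6.3]
grip_width: 0.0071
gripper_force: 81.5
```

step_arm --fingers '[1, 1, 1, 1, 1, 1]' --pt "0.2 0 -0.02" --pt "0.3 0 0" --pt "0.3 0 0" --pt "0.3 0 0" --pt "0.3 0 0" --pt "0 0 0" --twist '[0, 0, 0, 0, 0, 0]'

```text
time_s: 5.15
position: [0.4145, 0.4035, 0.003]
tool_rot: [[-0.982, 0.189, -0.0], [0.189, 0.982, -0.0], [0.0, -0.0, -1.0]]
ft_force: [-0.4, 0.3, 0.0]
grip_width: 0.0073
gripper_force: 80.7
```

```bash
python3 - <<'E'
from m import *
p,d,P,c=look('w3')
for col in ('green','red','yellow'): print(col,probe(p,P,c,col))
pt,dt,Pt,ct=look('t3','top')
print(probe(pt,Pt,ct,'green',cam='top',box=(150,230,300,420)))
cv2.imwrite('pics/c3.png',np.vstack([cv2.resize(p,(400,300)),cv2.resize(pt[230:380,150:350],(400,300))]))
E
```

```text
green [(1497, [319.0, 422.5], [0.4634, 0.3947, 0.013]), (780, [319.4, 276.5], [0.3901, 0.409, 0.013])]
red []
yellow []
[(219, [192.4, 276.9], [0.5081, 0.3856, 0.013])]
```

View pics/c3.png

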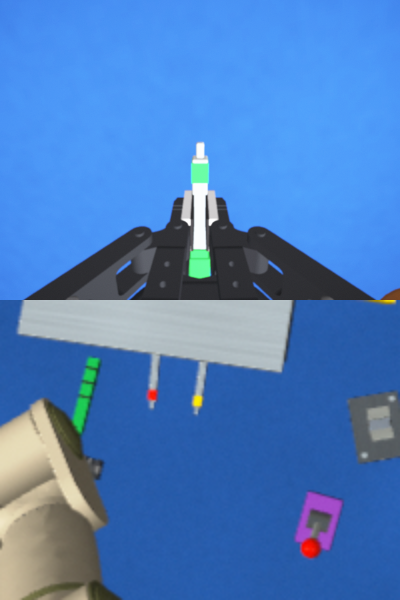

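Green is drawn clear: in the wrist crop its band is ahead of the fingers, and in the top crop the butt is out of the shelf. Next I'll regrip the shank next to the handle, lift, and refine the clip pose meanwhile.

step_arm --fingers '[0.5, 0.5, 0.5, 0.5, 1, 1, 1, 1, 1]' --pt "0 0 0" --pt "0 0 0" --pt "-0.23 0 0" --pt "0 0 0" --pt "0 0 0" --pt "0 0 0" --pt "0 0 0" --pt "0 0 -0.3" --pt "0 0 -0.5" --twist '[0, 0, 0, 0, 0, 0, 0, 0, 0]' --force 110

```text
time_s: 6.38
position: [0.4372, 0.3982, 0.0816]
tool_rot: [[-0.982, 0.19, -0.004], [0.191, 0.982, -0.002], [0.004, -0.003, -1.0]]
ft_force: [0.5, 0.2, -0.8]
grip_width: 0.0064
gripper_force: 109.1
```

```bash
python3 - <<'E'
from m import *
p=cv2.imread('pics/w1.png');P=np.load('w1.npy')
pt=cv2.imread('pics/top0.png');dt=np.load('top0.npy');ct=optics.get_calibration('top');Pt=cloud('top',dt,ct)
for nm,im,C,(u0,u1,v0,v1) in (('w1',p,P,(0,120,235,340)),('top',pt,Pt,(320,360,270,316))):
    hs=cv2.cvtColor(im,cv2.COLOR_BGR2HSV); b=np.zeros(im.shape[:2],bool); b[v0:v1,u0:u1]=1
    m=b&(hs[...,1]<100)&(C[...,2]<.02)&(C[...,2]>-.01)
    k=C[m]; print(nm,'plate',m.sum(),cv2.minAreaRect((k[:,:2]*1000).astype(np.float32)),k[:,2].mean())
    m=b&(C[...,2]>.1)&(C[...,2]<.12); k=C[m]; print(nm,'jaw',m.sum(),np.round(cv2.minAreaRect((k[:,:2]*1000).astype(np.float32))[0],1),k.min(0).round(4),k.max(0).round(4)) if m.sum()>3 else 0
# jaws projected in top image: bright px
ps,ds,Ps,cs=look('s3','side')
Q=Ps[205:265,335:385].reshape(-1,3);k=Q[(Q[:,2]>.1)&(Q[:,2]<.125)];print('side jaws',len(k),cv2.minAreaRect((k[:,:2]*1000).astype(np.float32)),k.mean(0))
Qt=Pt[270:316,320:360].reshape(-1,3);k=Qt[(Qt[:,2]>.1)&(Qt[:,2]<.125)]
xs=np.sort(k[:,0]);print('top jaws x',xs[[0,3,-4,-1]],np.sort(k[:,1])[[0,3,-4,-1]])
p,d,P,c=look('w4'); 
for col in ('green',): print(col,probe(p,P,c,col,zt=.093))
cv2.imwrite('pics/c4.png',np.hstack([cv2.resize(pt[265:320,312:367],(390,390),interpolation=cv2.INTER_CUBIC),cv2.resize(ps[190:270,320:400],(390,390),interpolation=cv2.INTER_CUBIC)]))
E
```

```text
w1 plate 3862 ((477.160888671875, -37.90534210205078), (88.46868133544922, 117.44374084472656), 10.957831382751465) 0.008677767420467974
w1 jaw 21 [478.5  -1.8] [ 0.4776 -0.0045  0.1   ] [4.805e-01 1.000e-04 1.039e-01]
top plate 618 ((473.2320556640625, -15.885452270507812), (89.0526123046875, 67.89126586914062), 10.710261344909668) 0.008967402366720147
top jaw 117 [473.2 -16.5] [ 0.4528 -0.0325  0.1001] [ 0.4943 -0.0008  0.1195]
side jaws 0 ((0.0, 0.0), (0.0, 0.0), 0.0) [nan nan nan]
top jaws x [0.45276111 0.45303561 0.49390198 0.49427265] [-0.03251444 -0.03193756 -0.00108628 -0.00078099]
green [(2183, [319.3, 408.4], [0.4868, 0.3917, 0.093]), (920, [319.0, 223.5], [0.3955, 0.4093, 0.093])]<stdin>:11: RuntimeWarning: Mean of empty slice.
  ret = um.true_divide(
```

View pics/c4.png

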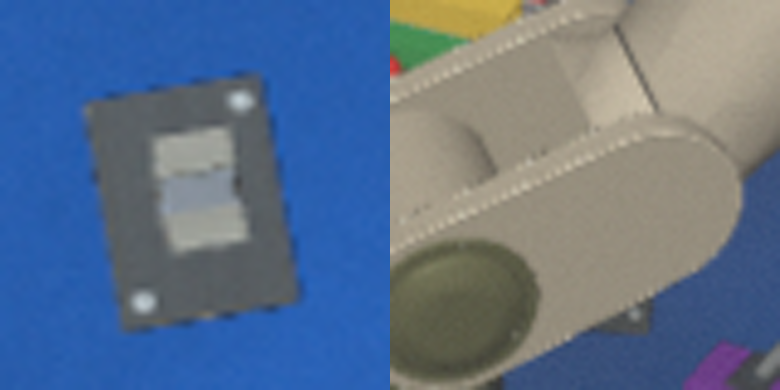

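```bash
cat >> m.py <<'E'
def held(p,P,col):
    m=hsvmask(p,col).astype(np.uint8); n,l,st,ce=cv2.connectedComponentsWithStats(m)
    for i in np.argsort(-st[1:,4])[:2]+1:
        k=P[(l==i)]; k=k[(k[:,2]>0)]; print(col,st[i].tolist(),np.median(k,0).round(4),k[:,2].min().round(4),k[:,2].max().round(4))
E
python3 - <<'E'
from m import *
p,d,P,c=look('w5'); held(p,P,'green'); print(monitor.observe()['position'])
hs=cv2.cvtColor(p,cv2.COLOR_BGR2HSV)
for v in range(195,440,15): print(v,P[v,319].round(4),hs[v,319])
E
```

```text
green [302, 359, 36, 87, 2180] [0.4768 0.3946 0.1012] 0.0978 0.2295
green [306, 206, 27, 36, 920] [0.3934 0.4097 0.0981] 0.0964 0.2295
[0.43896625 0.39930579 0.08438445]
195 [0.3836 0.4116 0.0943] [ 90   2 253]
210 [0.3883 0.4107 0.0983] [ 72 148 254]
225 [0.394  0.4096 0.0982] [ 72 149 254]
240 [0.3999 0.4084 0.0982] [ 72 139 254]
255 [0.4062 0.4072 0.0974] [100   3 254]
270 [0.4123 0.406  0.0978] [100   3 254]
285 [0.4189 0.4047 0.0974] [ 90   2 253]
300 [0.4253 0.4035 0.098 ] [ 90   2 253]
315 [0.4323 0.4021 0.0975] [100   3 253]
330 [0.439  0.4008 0.0982] [100   3 253]
345 [0.4468 0.3993 0.0974] [100   3 253]
360 [0.453  0.3981 0.0993] [ 70 159 251]
375 [0.4598 0.3968 0.1004] [ 69 168 244]
390 [0.4674 0.3953 0.1008] [ 71 150 254]
405 [0.4756 0.3937 0.1007] [ 71 149 253]
420 [0.484  0.3921 0.1008] [ 71 152 253]
435 [0.4929 0.3903 0.1006] [ 71 153 253]
```

Held level: shank centre is 8.4 mm above the TCP, grip at about x=69 on the probe. Turning towards the clip.

step_arm --fingers '[1, 1, 1, 1, 1, 1, 1, 1]' --pt "0 0 -0.3" --pt "0 0 -0.3" --pt "0 0 -0.1" --pt "0 0 0" --pt "0 0 0" --pt "0 0 0" --pt "0 0 0" --pt "0 0 0" --twist '[0.054, 0.054, 0.054, 0.054, 0.054, 0.054, 0.055, 0]'

```text
time_s: 7.52
position: [0.4379, 0.3984, 0.1509]
tool_rot: [[-0.189, 0.982, -0.002], [0.982, 0.189, -0.001], [-0.001, -0.002, -1.0]]
ft_force: [-0.3, -0.5, -0.8]
grip_width: 0.0063
gripper_force: 109.1
```

step_arm --fingers '[1, 1, 1, 1, 1, 1, 1, 1]' --pt "-0.57 -0.07 0" --pt "-0.57 -0.07 0" --pt "-0.57 -0.07 0" --pt "-0.57 -0.07 0" --pt "-0.57 -0.07 0" --pt "-0.57 -0.07 0" --pt "0 0 0" --pt "0 0 0" --twist '[0, 0, 0, 0, 0, 0, 0, 0]'

```text
time_s: 8.52
position: [0.4609, 0.0551, 0.1519]
tool_rot: [[-0.189, 0.982, -0.001], [0.982, 0.189, 0.0], [0.001, -0.001, -1.0]]
ft_force: [-0.3, 0.5, 0.1]
grip_width: 0.0062
gripper_force: 109.1
```

```bash
cat >> m.py <<'E'
def tool():
    s=monitor.observe(); R=np.array(s['tool_rot']); return np.array(s['position']),R,np.degrees(np.arctan2(R[1,0],R[0,0])),s
def goto(t,yaw=None):
    p,R,y,s=tool(); d=R.T@(np.array(t)-p); print('t',round(s['time_s'],2),'pos',p.round(4),'yaw',round(y,2),'width',round(s['grip_width'],4),'q6',round(s['q'][5],1),'shift/100mm',(d*10).round(3), 'twist',None if yaw is None else round((y-yaw)/180,4))
E
python3 - <<'E'
from m import *
p,d,P,c=look('w6'); held(p,P,'green'); goto([.4603,.0521,.0816],100.7); print(monitor.observe()['gripper_force'])
pt,dt,Pt,ct=look('t6','top'); held(pt[:, :],Pt,'green') if 0 else None
cv2.imwrite('pics/c6.png',np.vstack([cv2.resize(p,(400,300)),cv2.resize(pt[230:380,250:450],(400,300))]))
E
```

```text
green [302, 359, 35, 87, 2192] [0.4683 0.0205 0.1658] 0.1627 0.2949
green [305, 206, 29, 36, 958] [0.4533 0.1037 0.1634] 0.0008 0.2949
t 8.57 pos [0.461  0.0557 0.152 ] yaw 100.94 width 0.0064 q6 -18.7 shift/100mm [-0.034 -0.013  0.704] twist 0.0013
109.145987033844
```

View pics/c6.png

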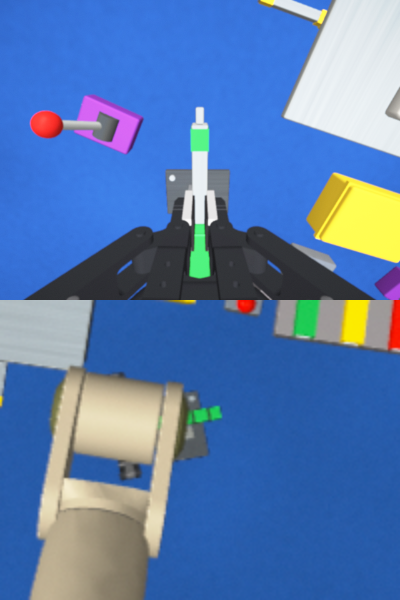

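The handle lies over the clip, level and aligned, with the band ahead of the fingers at wrist (200,138) in the crop. Pressing down in stages.

step_arm --fingers '[1, 1, 1, 1, 1]' --pt "-0.034 -0.013 0.25" --pt "0 0 0.15" --pt "0 0 0.1" --pt "0 0 0" --pt "0 0 0" --twist '[0, 0, 0, 0, 0]' --force 120

```text
time_s: 9.25
position: [0.4602, 0.0516, 0.1024]
tool_rot: [[-0.188, 0.982, -0.001], [0.982, 0.188, 0.0], [0.0, -0.001, -1.0]]
ft_force: [-1.8, 0.3, -1.7]
grip_width: 0.0059
gripper_force: 121.8
```

step_arm --fingers '[1, 1, 1, 1, 1, 1]' --pt "0 0 0.06" --pt "0 0 0.06" --pt "0 0 0.06" --pt "0 0 0.02" --pt "0 0 0" --pt "0 0 0" --twist '[0, 0, 0, 0, 0, 0]'

```text
time_s: 10.0
position: [0.4608, 0.0513, 0.0827]
tool_rot: [[-0.187, 0.982, 0.001], [0.982, 0.187, -0.0], [-0.0, 0.001, -1.0]]
ft_force: [-3.8, 0.8, 8.1]
grip_width: 0.0058
gripper_force: 123.1
```

```bash
python3 - <<'E'
from m import *
p,d,P,c=look('w7'); held(p,P,'green'); goto([.4603,.0521,.0816],100.7)
hs=cv2.cvtColor(p,cv2.COLOR_BGR2HSV)
for v in range(210,480,24): print(v,P[v,319].round(4),hs[v,319])
E
```

```text
green [302, 359, 35, 87, 2085] [0.4678 0.0175 0.0978] 0.0937 0.2257
green [307, 205, 28, 36, 931] [0.4535 0.0999 0.0927] 0.0908 0.2257
t 10.05 pos [0.4608 0.0513 0.0827] yaw 100.79 width 0.0062 q6 -19.1 shift/100mm [ 0.009 -0.003  0.011] twist 0.0005
210 [0.4522 0.1046 0.093 ] [ 70 160 249]
234 [0.4539 0.0954 0.093 ] [ 70 162 249]
258 [0.4558 0.0855 0.0925] [103   9 247]
282 [0.4576 0.0758 0.0936] [102  10 247]
306 [0.4597 0.0648 0.0928] [103   9 247]
330 [0.4617 0.0542 0.0938] [102  10 246]
354 [0.4639 0.0428 0.0943] [102  10 246]
378 [0.4658 0.0327 0.0969] [ 70 150 251]
402 [0.4682 0.0199 0.0969] [ 69 166 247]
426 [0.4706 0.0076 0.0979] [ 69 167 246]
450 [0.4604 0.0608 0.1586] [110  29  52]
474 [0.4601 0.0622 0.1661] [109  35  58]
```

step_arm --fingers '[1, 1, 1, 0.2, 0.2, 0.2, 0.2, 0.2, 0.2, 0.2]' --pt "0 0 0.02" --pt "0 0 0" --pt "0 0 0" --pt "0 0 0" --pt "0 0 0" --pt "0 0 0" --pt "0 0 -0.4" --pt "0 0 -0.5" --pt "-0.5 0 0" --pt "-0.6 0 0" --twist '[0, 0, 0, 0, 0, 0, 0, 0, 0, 0]'

```text
time_s: 11.3
position: [0.4816, -0.0577, 0.171]
tool_rot: [[-0.189, 0.982, 0.002], [0.982, 0.189, -0.001], [-0.001, 0.002, -1.0]]
ft_force: [1.5, 0.2, 0.8]
grip_width: 0.0344
gripper_force: 0.0
```

```bash
python3 - <<'E'
from m import *
p,d,P,c=look('w8'); held(p,P,'green'); goto([.4814,-.0594,.172],100.7)
hs=cv2.cvtColor(p,cv2.COLOR_BGR2HSV)
m=hsvmask(p,'green'); k=P[m]; k=k[(k[:,2]>.094)&(k[:,2]<.105)]; print(len(k)); r=cv2.minAreaRect((k[:,:2]*1000).astype(np.float32)); print(r)
for cam in ('side','top'):
    q,_,Q,cc=look(cam+'8',cam)
    if cam=='side': s=q
cv2.imwrite('pics/c8.png',np.vstack([cv2.resize(p,(400,300)),cv2.resize(s[190:280,310:430],(400,300),interpolation=cv2.INTER_CUBIC)]))
E
```

```text
green [302, 95, 29, 99, 2526] [0.4678 0.0139 0.0976] 0.0007 0.3138
green [504, 395, 81, 55, 1587] [ 0.7281 -0.1855  0.0575] 0.0367 0.3138
t 11.35 pos [ 0.4832 -0.0645  0.1706] yaw 100.63 width 0.0339 q6 -32.1 shift/100mm [ 0.053 -0.009 -0.014] twist -0.0004
4403
((473.228759765625, -14.10580062866211), (15.752019882202148, 109.55073547363281), 10.49373722076416)
```

View pics/c8.png

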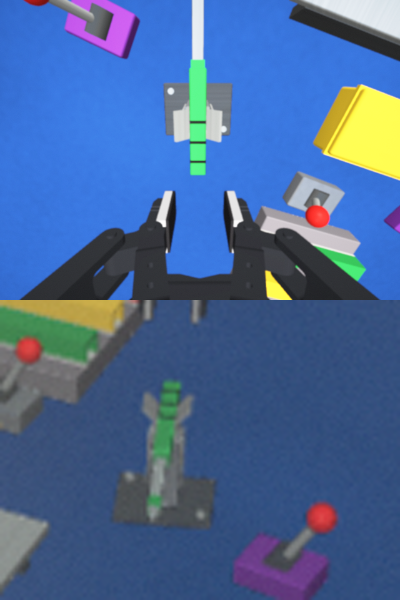

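Clipped well: handle centre (0.473,-0.014), level, top at 0.098. Now take the butt end.

step_arm --fingers '[0.2, 0.2, 0.2, 0.2, 0.2]' --pt "0.09 0 0" --pt "0 0 0.4" --pt "0 0 0.3" --pt "0 0 0" --pt "0 0 0" --twist '[0, 0, 0, 0, 0]'

```text
time_s: 12.08
position: [0.48, -0.0473, 0.1014]
tool_rot: [[-0.188, 0.982, 0.002], [0.982, 0.188, -0.0], [-0.001, 0.001, -1.0]]
ft_force: [-0.9, 0.2, 0.9]
grip_width: 0.0338
gripper_force: 0.0
```

```bash
python3 - <<'E'
from m import *
goto([.4812,-.0564,.071],100.5)
E
```

```text
t 12.07 pos [ 0.48   -0.0473  0.1014] yaw 100.86 width 0.0338 q6 -30.6 shift/100mm [-0.091 -0.006  0.304] twist 0.002
```

step_arm --fingers '[0.2, 0.2, 0.2, 1, 1, 1, 1, 1, 1]' --pt "-0.09 -0.005 0.1" --pt "0 0 0.2" --pt "0 0 0" --pt "0 0 0" --pt "0 0 0" --pt "0 0 0" --pt "0 0 0" --pt "0 0 -0.2" --pt "0 0 -0.3" --twist '[0.002, 0, 0, 0, 0, 0, 0, 0, 0]' --force 100

```text
time_s: 13.2
position: [0.4803, -0.0566, 0.1202]
tool_rot: [[-0.181, 0.983, -0.002], [0.983, 0.181, 0.001], [0.002, -0.002, -1.0]]
ft_force: [0.8, -0.1, -0.7]
grip_width: 0.0147
gripper_force: 98.4
```

step_arm --fingers '[1, 1, 1]' --pt "0 0 -0.5" --pt "0 0 0" --pt "0 0 0" --twist '[0, 0, 0]'

```text
time_s: 13.58
position: [0.4803, -0.0566, 0.1696]
tool_rot: [[-0.181, 0.983, -0.001], [0.983, 0.181, 0.001], [0.001, -0.001, -1.0]]
ft_force: [0.2, -0.8, -0.8]
grip_width: 0.0145
gripper_force: 98.4
```

```bash
python3 - <<'E'
from m import *
p,d,P,c=look('w9'); held(p,P,'green'); goto([.4812,-.0564,.17],-7); print(monitor.observe()['gripper_force'])
for v in range(60,480,24): print(v,P[v,319].round(4))
E
```

```text
green [292, 72, 51, 178, 8364] [0.4681 0.016  0.1959] 0.0001 0.3126
green [466, 385, 124, 69, 2945] [ 0.7141 -0.1849  0.0588] 0.0358 0.3126
t 13.62 pos [ 0.4802 -0.0566  0.1692] yaw 100.43 width 0.0145 q6 -31.2 shift/100mm [ 0.     0.011 -0.008] twist 0.5968
98.3892273902893
60 [0.4633 0.0448 0.1914]
84 [0.4645 0.0381 0.1932]
108 [0.4657 0.0314 0.1952]
132 [0.467  0.0246 0.1961]
156 [0.4683 0.0175 0.1954]
180 [0.4696 0.0101 0.1956]
204 [0.471  0.0025 0.1963]
228 [ 0.4725 -0.0053  0.1971]
252 [ 0.474  -0.0137  0.1971]
276 [ 0.4755 -0.0219  0.1982]
300 [ 0.4772 -0.0309  0.1984]
324 [ 0.4789 -0.0403  0.1986]
348 [ 0.4806 -0.0497  0.1995]
372 [ 0.4826 -0.0604  0.1991]
396 [ 0.5162 -0.2438  0.0007]
420 [ 5.221e-01 -2.763e-01  1.000e-04]
444 [ 5.282e-01 -3.097e-01  5.000e-04]
468 [ 0.4797 -0.0448  0.2524]
```

Lifted, held about 2.5° point-low. Next I turn it towards the case and view the sleeves.

step_arm --fingers '[1, 1, 1, 1, 1, 1, 1, 1, 1, 1]' --pt "0 0 -0.1" --pt "0 0 -0.1" --pt "0 0 -0.1" --pt "0 0 0" --pt "0 0 0" --pt "0 0 0" --pt "0 0 0" --pt "0 0 0" --pt "0 0 0" --pt "0 0 0" --twist '[0.054, 0.054, 0.054, 0.054, 0.054, 0.054, 0.054, 0.054, 0.054, 0.054]'

```text
time_s: 14.88
position: [0.4803, -0.0567, 0.1988]
tool_rot: [[0.999, 0.051, -0.003], [0.051, -0.999, 0.001], [-0.003, -0.001, -1.0]]
ft_force: [-0.1, -0.5, -1.1]
grip_width: 0.0143
gripper_force: 98.4
```

step_arm --fingers '[1, 1, 1, 1, 1, 1]' --pt "0 0 0" --pt "0.23 0.375 0" --pt "0.23 0.375 0" --pt "0.23 0.375 0" --pt "0 0 0" --pt "0 0 0" --twist '[0.057, 0, 0, 0, 0, 0]'

```text
time_s: 15.62
position: [0.5349, -0.1763, 0.1991]
tool_rot: [[0.992, -0.122, -0.002], [-0.122, -0.992, 0.002], [-0.002, -0.001, -1.0]]
ft_force: [0.4, -0.4, -1.2]
grip_width: 0.0144
gripper_force: 98.4
```

```bash
python3 - <<'E'
from m import *
p,d,P,c=look('w10'); np.save('w10.npy',P); goto([.535,-.177,.2],-7)
for col in ('green','yellow','red'):
    m=hsvmask(p,col)&(P[...,2]>.045)&(P[...,2]<.07); k=P[m]; r=cv2.minAreaRect((k[:,:2]*1000).astype(np.float32)); print(col,m.sum(),np.round(r[0],1),np.round(r[1],1),round(r[2],2),'z',np.median(k[:,2]))
held(p,P,'green')
E
```

```text
t 15.68 pos [ 0.5349 -0.176   0.1995] yaw -7.0 width 0.0144 q6 66.7 shift/100mm [ 0.002  0.01  -0.005] twist 0.0
green 365 [ 675.9 -191.9] [27.3 44.1] 82.94 z 0.059586644827610113
yellow 19565 [ 670.8 -115.9] [319.3 104.4] 77.19 z 0.05091820829989491
red 7297 [ 633.3 -318. ] [ 29.9 104.7] 82.9 z 0.05926785853270605
green [292, 0, 51, 250, 8661] [ 0.6105 -0.1845  0.2251] 0.0002 0.3418
green [296, 256, 45, 48, 2130] [ 0.5697 -0.1797  0.2271] 0.0006 0.3418
```

View pics/w10.png

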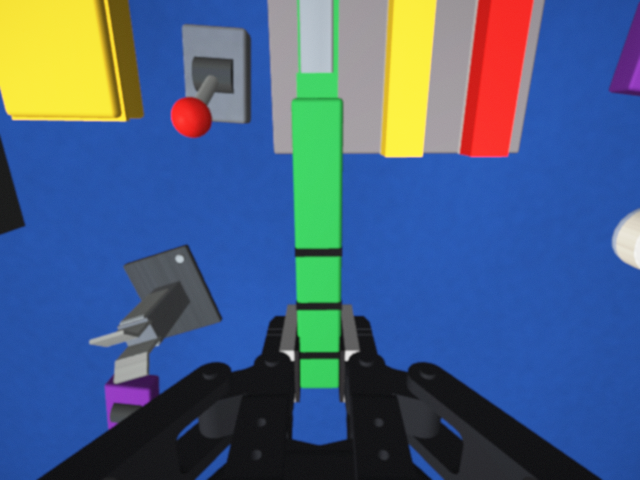

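Wrist view: the held green probe is aligned over the green sleeve (318). Yellow sleeve is at columns 382–424 and red at 461–510, with mouths near row 155. The grey lever's knob is at (191,116).

```bash
python3 - <<'E'
from m import *
p=cv2.imread('pics/w10.png'); P=np.load('w10.npy'); a=np.radians(-6.9); X=np.array([np.cos(a),np.sin(a)]); Y=np.array([-X[1],X[0]])
for col,b in (('green',(285,0,350,160)),('yellow',(360,0,450,165)),('red',(450,0,535,165))):
    m=hsvmask(p,col); bb=np.zeros_like(m); bb[b[1]:b[3],b[0]:b[2]]=1
    m=m&bb&(P[...,2]>.053)&(P[...,2]<.065); k=P[m][:,:2]; s=k@X; t=k@Y; 
    r=cv2.minAreaRect((k*1000).astype(np.float32))
    mid=.5*(np.percentile(t,1)+np.percentile(t,99)); print(col,len(k),'s near',np.percentile(s,.5).round(4),'t',np.percentile(t,[1,50,99]).round(4),'mouth',(np.percentile(s,.5)*X+mid*Y).round(4),'ang',round(r[2]-90,2))
E=0
m=hsvmask(p,'red'); bb=np.zeros_like(m); bb[80:150,160:225]=1; k=P[m&bb]; print('knob',k.mean(0).round(4),k.max(0).round(4),k.min(0).round(4))
g=np.array([.5349,-.176]); print('tool s,t',g@X,g@Y)
hs=cv2.cvtColor(p,cv2.COLOR_BGR2HSV)
Q=P[20:125,180:250]; k=Q[(Q[...,2]>.02)&(Q[...,2]<.03)]; print('swbase',cv2.minAreaRect((k[:,:2]*1000).astype(np.float32)))
# probe centre line in hand
for v in (110,150,200,240,280,320,370):
    u=np.nonzero(hsvmask(p,'green')[v,280:360])[0]+280; print(v,u.min(),u.max(),np.median(P[v,u],0).round(4), (np.median(P[v,u],0)[:2]@X).round(4),(np.median(P[v,u],0)[:2]@Y).round(4))
E
```

```text
green 365 s near 0.6722 t [-0.1229 -0.1212 -0.0957] mouth [ 0.6542 -0.1893] ang -7.06
yellow 6341 s near 0.6149 t [-0.1881 -0.174  -0.1605] mouth [ 0.5895 -0.2469] ang -6.96
red 6641 s near 0.6148 t [-0.2532 -0.2383 -0.2252] mouth [ 0.5816 -0.3113] ang -7.1
knob [ 0.6343 -0.1046  0.0945] [ 0.647  -0.0911  0.3418] [ 0.6208 -0.1865  0.0836]
tool s,t 0.5521699858329583 -0.11046409708692967
swbase ((666.1061401367188, -107.9136734008789), (50.57429504394531, 70.05609893798828), 79.21783447265625)
110 292 341 [ 0.6244 -0.1859  0.2245] 0.6422 -0.1096
150 293 341 [ 0.6127 -0.1846  0.225 ] 0.6305 -0.1097
200 294 341 [ 0.5971 -0.1828  0.2256] 0.6147 -0.1098
240 295 340 [ 0.5838 -0.1815  0.2263] 0.6013 -0.1101
280 296 340 [ 0.5693 -0.1796  0.227 ] 0.5867 -0.1099
320 297 340 [ 0.5539 -0.1778  0.2278] 0.5713 -0.1099
370 299 339 [ 0.5333 -0.1758  0.2287] 0.5506 -0.1105
```

Case frame: heading -7.0°, mouths at s=0.615. The probe is laterally within 0.5 mm of the green sleeve. Back off, lower, then insert.

step_arm --fingers '[1, 1, 1, 1, 1, 1, 1, 1]' --pt "-0.5 0 0" --pt "-0.5 0 0" --pt "-0.45 0 0" --pt "0 0 0.55" --pt "0 0 0.55" --pt "0 0 0.57" --pt "0 0 0" --pt "0 0 0" --twist '[0, 0, 0, 0, 0, 0, 0, 0]'

```text
time_s: 16.68
position: [0.3922, -0.1594, 0.0351]
tool_rot: [[0.993, -0.122, 0.002], [-0.122, -0.993, -0.001], [0.002, 0.001, -1.0]]
ft_force: [0.3, 0.3, -1.0]
grip_width: 0.0143
gripper_force: 98.4
```

```bash
cat >> m.py <<'E'
def heldline(p,P,col,us=(280,360)):
    a=np.radians(-7.0); X=np.array([np.cos(a),np.sin(a)]); Y=np.array([-X[1],X[0]]); m=hsvmask(p,col)
    for v in range(5,400,35):
        u=np.nonzero(m[v,us[0]:us[1]])[0]+us[0]
        if len(u)>8: k=np.median(P[v,u],0); print(v,'s %.4f t %.4f z %.4f'%(k[:2]@X,k[:2]@Y,k[2]))
    q,R,y,s=tool(); print('tool s %.4f t %.4f z %.4f yaw %.2f'%(q[:2]@X,q[:2]@Y,q[2],y),'w',s['grip_width'],'F',np.round(s['ft_force'],1))
E
python3 - <<'E'
from m import *
p,d,P,c=look('w11'); heldline(p,P,'green')
a=np.radians(-7.0); X=np.array([np.cos(a),np.sin(a)]); Y=np.array([-X[1],X[0]])
print([ (np.array(v)@X,np.array(v)@Y) for v in ((.5895,-.2469),(.5816,-.3113))])
E
```

```text
75 s 0.5085 t -0.1086 z 0.0589
110 s 0.4986 t -0.1091 z 0.0607
145 s 0.4884 t -0.1090 z 0.0614
180 s 0.4776 t -0.1091 z 0.0614
215 s 0.4663 t -0.1093 z 0.0623
285 s 0.4415 t -0.1094 z 0.0633
320 s 0.4279 t -0.1094 z 0.0639
tool s 0.4090 t -0.1106 z 0.0354 yaw -6.99 w 0.014449127634053682 F [-0.5  0.  -0.8]
[(np.float64(0.6151954972792902), np.float64(-0.17321766690290796)), (np.float64(0.6152027683966154), np.float64(-0.2381004068815098))]
```

step_arm --fingers '[1, 1, 1, 1, 1, 1]' --pt "0.0 -0.008 0.03" --pt "0.2 0 0" --pt "0.2 0 0" --pt "0.2 0 0" --pt "0.1 0 0" --pt "0 0 0" --twist '[0, 0, 0, 0, 0, 0]' --force 80

```text
time_s: 17.48
position: [0.4613, -0.1671, 0.0307]
tool_rot: [[0.993, -0.122, 0.001], [-0.122, -0.993, -0.001], [0.001, 0.0, -1.0]]
ft_force: [-1.5, 0.7, -0.8]
grip_width: 0.0142
gripper_force: 98.4
```

```bash
python3 - <<'E'
from m import *
p,d,P,c=look('w12'); heldline(p,P,'green')
E
```

```text
75 s 0.5781 t -0.1082 z 0.0542
110 s 0.5682 t -0.1083 z 0.0563
145 s 0.5580 t -0.1083 z 0.0568
180 s 0.5472 t -0.1084 z 0.0573
215 s 0.5358 t -0.1084 z 0.0578
285 s 0.5109 t -0.1087 z 0.0590
320 s 0.4975 t -0.1087 z 0.0596
tool s 0.4777 t -0.1095 z 0.0306 yaw -7.02 w 0.014849827883520843 F [-0.6  1.2 -0.1]
```

View pics/w12.png

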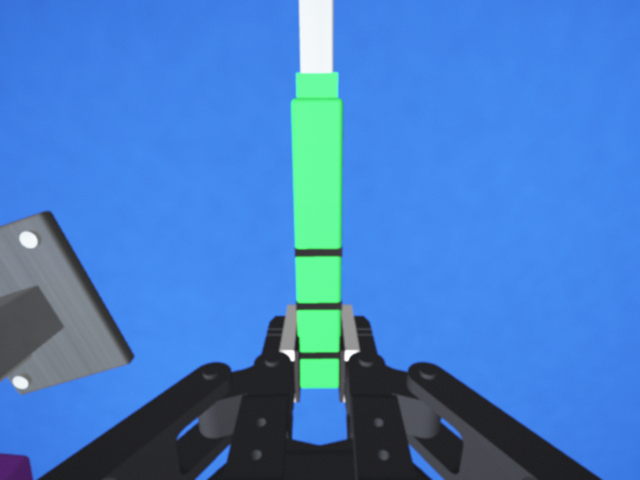

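Wrist view: the probe is straight in the fingers, with shank and tip inside the mouth (beyond the top of the picture) and no contact force. Pushing on.

step_arm --fingers '[1, 1, 1, 1, 1, 1]' --pt "0.12 0 0" --pt "0.12 0 0.0" --pt "0.12 0 0.01" --pt "0.12 0 0.01" --pt "0 0 0" --pt "0 0 0" --twist '[0, 0, 0, 0, 0, 0]' --force 60

```text
time_s: 18.27
position: [0.5084, -0.1728, 0.0281]
tool_rot: [[0.992, -0.122, -0.001], [-0.122, -0.992, 0.0], [-0.001, -0.0, -1.0]]
ft_force: [-0.5, -0.4, -1.3]
grip_width: 0.0145
gripper_force: 98.4
```

```bash
python3 - <<'E'
from m import *
p,d,P,c=look('w13'); heldline(p,P,'green')
E
```

```text
5 s 0.6416 t -0.1091 z 0.0593
40 s 0.6334 t -0.1090 z 0.0595
75 s 0.6247 t -0.1090 z 0.0594
110 s 0.6155 t -0.1090 z 0.0592
145 s 0.6054 t -0.1082 z 0.0542
180 s 0.5947 t -0.1084 z 0.0545
215 s 0.5833 t -0.1085 z 0.0551
285 s 0.5585 t -0.1086 z 0.0561
320 s 0.5448 t -0.1086 z 0.0567
tool s 0.5256 t -0.1096 z 0.0283 yaw -7.04 w 0.014340777892119618 F [ 0.   0.3 -0.6]
```

step_arm --fingers '[1, 1, 1, 1, 1, 1, 1, 1]' --pt "0.1 0 0.01" --pt "0.1 0 0.01" --pt "0.1 0 0.01" --pt "0.1 0 0.01" --pt "0.1 0 0.0" --pt "0.05 0 0" --pt "0 0 0" --pt "0 0 0" --twist '[0, 0, 0, 0, 0, 0, 0, 0]'

```text
time_s: 19.32
position: [0.5639, -0.1799, 0.0246]
tool_rot: [[0.992, -0.123, 0.002], [-0.123, -0.992, -0.001], [0.002, 0.0, -1.0]]
ft_force: [2.9, -0.8, 3.7]
grip_width: 0.0143
gripper_force: 99.0
```

```bash
python3 - <<'E'
from m import *
p,d,P,c=look('w14'); heldline(p,P,'green'); 
E
```

```text
5 s 0.6965 t -0.1093 z 0.0594
40 s 0.6886 t -0.1093 z 0.0595
75 s 0.6802 t -0.1093 z 0.0593
110 s 0.6712 t -0.1091 z 0.0593
145 s 0.6619 t -0.1098 z 0.0593
180 s 0.6517 t -0.1093 z 0.0596
215 s 0.6411 t -0.1093 z 0.0593
250 s 0.6295 t -0.1093 z 0.0592
285 s 0.6173 t -0.1091 z 0.0594
320 s 0.6009 t -0.1089 z 0.0535
tool s 0.5815 t -0.1098 z 0.0246 yaw -7.04 w 0.014311783703469918 F [ 2.9 -0.5  3.7]
```

step_arm --fingers '[1, 1, 1, 1, 1, 1]' --pt "0.03 0 0" --pt "0.03 0 0" --pt "0.02 0 0" --pt "0.02 0 0" --pt "0 0 0" --pt "0 0 0" --twist '[0, 0, 0, 0, 0, 0]'

```text
time_s: 20.12
position: [0.5672, -0.1797, 0.0239]
tool_rot: [[0.992, -0.122, -0.014], [-0.122, -0.992, 0.004], [-0.015, -0.002, -1.0]]
ft_force: [-29.7, 1.6, 18.9]
grip_width: 0.0148
gripper_force: 101.3
```

```bash
python3 - <<'E'
from m import *
p,d,P,c=look('w15'); heldline(p,P,'green'); 
E
```

```text
5 s 0.6997 t -0.1088 z 0.0595
40 s 0.6920 t -0.1083 z 0.0592
75 s 0.6838 t -0.1085 z 0.0593
110 s 0.6750 t -0.1088 z 0.0593
145 s 0.6657 t -0.1088 z 0.0593
180 s 0.6559 t -0.1091 z 0.0593
215 s 0.6452 t -0.1088 z 0.0594
250 s 0.6339 t -0.1087 z 0.0594
285 s 0.6216 t -0.1087 z 0.0594
320 s 0.6050 t -0.1084 z 0.0531
tool s 0.5849 t -0.1092 z 0.0240 yaw -7.02 w 0.014061444784468333 F [-30.2   1.1  19.4]
```

Home against the bottom at 30 N, at the expected depth. Release, lift, and go back to the probes.

step_arm --fingers '[0.2, 0.2, 0.2, 0.2, 0.2, 0.2, 0.2, 0.2]' --pt "0 0 0" --pt "0 0 0" --pt "0 0 0" --pt "0 0 -0.4" --pt "0 0 -0.6" --pt "0 0 -0.6" --pt "0 0 0" --pt "0 0 0" --twist '[0, 0, 0, 0, 0, 0, 0, 0]'

```text
time_s: 21.18
position: [0.5729, -0.1807, 0.1835]
tool_rot: [[0.992, -0.122, -0.001], [-0.122, -0.992, 0.001], [-0.001, -0.0, -1.0]]
ft_force: [0.3, -0.1, -0.7]
grip_width: 0.0338
gripper_force: 0.0
```

```bash
python3 - <<'E'
from m import *
p,d,P,c=look('w16'); heldline(p,P,'green')
m=hsvmask(p,'green')&(P[...,2]>.045)&(P[...,2]<.0565); k=P[m][:,:2]; a=np.radians(-7.0); X=np.array([np.cos(a),np.sin(a)]); s=k@X; print('handle s',np.percentile(s,[1,99]),len(s))
cv2.imwrite('pics/c16.png',cv2.resize(p,(480,360)))
E
```

```text
5 s 0.7476 t -0.1075 z 0.0594
40 s 0.7279 t -0.1078 z 0.0595
75 s 0.7073 t -0.1081 z 0.0595
110 s 0.6853 t -0.1080 z 0.0593
145 s 0.6620 t -0.1083 z 0.0592
180 s 0.6373 t -0.1080 z 0.0594
250 s 0.5797 t -0.1078 z 0.0509
tool s 0.5905 t -0.1095 z 0.1828 yaw -7.03 w 0.034224702691271675 F [ 0.1 -0.  -0.5]
handle s [0.57539991 0.61201567] 799
```

step_arm --fingers '[0, 0, 0, 0, 0, 0, 0, 0, 0, 0]' --pt "-0.17 -0.6 0" --pt "-0.17 -0.6 0" --pt "-0.17 -0.6 0" --pt "-0.17 -0.6 0" --pt "-0.17 -0.6 0" --pt "-0.17 -0.6 0" --pt "-0.17 -0.59 0" --pt "0 0 0" --pt "0 0 0" --pt "0 0 0" --twist '[0, 0, 0, 0, 0, 0, 0, -0.058, -0.058, -0.058]'

```text
time_s: 22.48
position: [0.5058, 0.2496, 0.1825]
tool_rot: [[0.909, 0.417, -0.003], [0.417, -0.909, -0.001], [-0.003, -0.001, -1.0]]
ft_force: [-0.6, 0.2, -0.4]
grip_width: 0.0431
gripper_force: 0.0
```

step_arm --fingers '[0, 0, 0, 0, 0, 0, 0, 0, 0, 0]' --pt "0 0 0" --pt "0 0 0" --pt "0 0 0" --pt "0 0 0" --pt "0 0 0" --pt "0 0 0" --pt "0 0 0" --pt "0 0 0" --pt "0 0 0" --pt "0 0 0" --twist '[-0.058, -0.058, -0.058, -0.058, -0.058, -0.058, -0.058, -0.058, -0.058, -0.058]'

```text
time_s: 23.72
position: [0.5059, 0.2494, 0.1825]
tool_rot: [[-0.63, 0.777, -0.003], [0.777, 0.63, -0.001], [0.001, -0.003, -1.0]]
ft_force: [-0.2, -0.7, -0.4]
grip_width: 0.043
gripper_force: 0.0
```

step_arm --fingers '[0, 0, 0, 0, 0, 0]' --pt "0 0 0" --pt "0 0 0" --pt "0 0 0" --pt "0 0 0" --pt "0 0 0" --pt "0 0 0" --twist '[-0.058, -0.058, -0.058, -0.058, -0.018, 0]'

```text
time_s: 24.48
position: [0.506, 0.2494, 0.1829]
tool_rot: [[-0.994, 0.111, -0.003], [0.111, 0.994, -0.001], [0.003, -0.001, -1.0]]
ft_force: [0.5, -0.5, 0.2]
grip_width: 0.0429
gripper_force: 0.0
```

```bash
python3 - <<'E'
from m import *
p,d,P,c=look('w17'); goto([.5,.25,.2],174)
for col in ('yellow','red','green'): print(col,probe(p,P,c,col))
E
```

```text
t 24.52 pos [0.5061 0.2494 0.1831] yaw 173.61 width 0.0429 q6 -69.4 shift/100mm [ 0.061 -0.001 -0.169] twist -0.0021
yellow [(4349, [84.0, 402.2], [0.6778, -0.0247, 0.013]), (142, [299.0, 221.0], [0.5035, 0.2319, 0.013]), (104, [300.2, 286.9], [0.568, 0.2247, 0.013]), (71, [144.8, 435.7], [0.7306, 0.028, 0.013])]
red [(158, [368.3, 220.8], [0.5102, 0.2937, 0.013]), (131, [369.6, 287.2], [0.5757, 0.2905, 0.013])]
green []
```

View pics/w17.png

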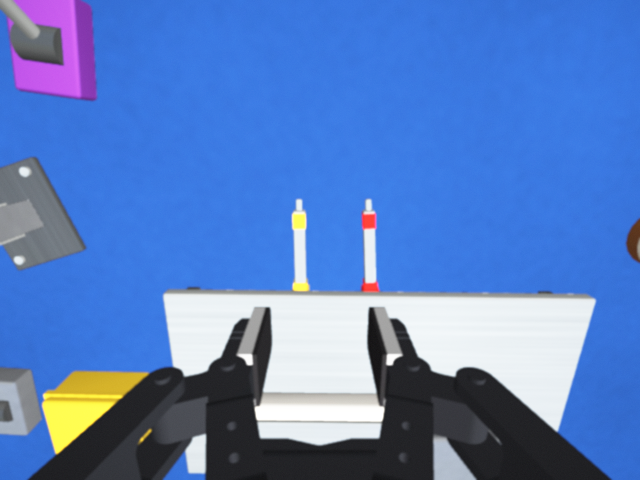

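Green butt is 40 mm out of its sleeve, so it is home. Wrist view: yellow band (299,221) and red band (368,221), both still in place and nearly aligned with the tool. Going for yellow.

step_arm --fingers '[0, 0, 0, 0, 0, 0]' --pt "-0.33 -0.172 0" --pt "0 0 0.6" --pt "0 0 0.6" --pt "0 0 0" --pt "0 0 0" --pt "0 0 0" --twist '[0, 0, 0, 0, 0, 0]'

```text
time_s: 25.28
position: [0.5385, 0.2291, 0.0668]
tool_rot: [[-0.994, 0.11, 0.004], [0.11, 0.994, 0.001], [-0.004, 0.001, -1.0]]
ft_force: [0.6, 1.0, -0.2]
grip_width: 0.0424
gripper_force: 0.0
```

```bash
python3 - <<'E'
from m import *
p,d,P,c=look('w18'); goto([.537,.2287,.003],174)
for col in ('yellow','red'): print(col,probe(p,P,c,col,box=(0,150,640,350)))
m=hsvmask(p,'yellow');hs=cv2.cvtColor(p,cv2.COLOR_BGR2HSV)
for v in (235,260,285,310): 
    u=np.nonzero((P[v,270:370,2]>.006)&(P[v,270:370,2]<.03))[0]+270; print(v,u.min() if len(u) else 0,u.max() if len(u) else 0, np.median(P[v,u],0).round(4))
E
```

```text
t 25.32 pos [0.5383 0.2291 0.0666] yaw 173.69 width 0.0429 q6 -72.2 shift/100mm [ 0.015 -0.006  0.636] twist -0.0017
yellow [(431, [316.0, 318.6], [0.57, 0.2243, 0.013]), (413, [315.5, 213.0], [0.5032, 0.2317, 0.013])]
red [(546, [421.9, 318.4], [0.5772, 0.2897, 0.013]), (516, [426.0, 212.9], [0.51, 0.2931, 0.013])]
235 308 324 [0.5159 0.2305 0.0133]
260 308 324 [0.5312 0.2288 0.0131]
285 308 324 [0.5469 0.227  0.0136]
310 306 326 [0.5633 0.2252 0.0145]
```

step_arm --fingers '[0, 0, 0, 1, 1, 1, 1, 1]' --pt "0.015 -0.01 0.33" --pt "0 0 0.3" --pt "0 0 0" --pt "0 0 0" --pt "0 0 0" --pt "0 0 0" --pt "0 0 0" --pt "0 0 0" --twist '[0, 0, 0, 0, 0, 0, 0, 0]' --force 80

```text
time_s: 26.32
position: [0.5365, 0.2282, 0.0028]
tool_rot: [[-0.994, 0.11, 0.003], [0.11, 0.994, 0.0], [-0.003, 0.001, -1.0]]
ft_force: [-1.0, -0.6, 6.2]
grip_width: 0.0072
gripper_force: 81.6
```

step_arm --fingers '[1, 1, 1, 1, 1, 1, 1]' --pt "0.2 0 -0.01" --pt "0.3 0 0" --pt "0.3 0 0" --pt "0.3 0 0" --pt "0.3 0 0" --pt "0 0 0" --pt "0 0 0" --twist '[0, 0, 0, 0, 0, 0, 0]'

```text
time_s: 27.2
position: [0.3967, 0.2435, 0.003]
tool_rot: [[-0.994, 0.11, 0.0], [0.11, 0.994, 0.0], [-0.0, 0.0, -1.0]]
ft_force: [-3.7, 0.1, 6.4]
grip_width: 0.0073
gripper_force: 81.6
```

```bash
python3 - <<'E'
from m import *
p,d,P,c=look('w19'); goto([.398,.244,.003],174); held(p,P,'yellow')
for col in ('yellow',): print(col,probe(p,P,c,col,box=(250,150,400,480)))
E
```

```text
t 27.25 pos [0.3968 0.2435 0.0029] yaw 173.69 width 0.0072 q6 -66.8 shift/100mm [-0.012  0.007 -0.001] twist -0.0017
yellow [301, 384, 37, 63, 1897] [0.438  0.2398 0.0165] 0.0 0.1459
yellow [307, 240, 25, 32, 776] [0.363  0.2478 0.0132] 0.0111 0.1459
yellow [(1897, [319.2, 416.8], [0.4427, 0.239, 0.013]), (776, [319.0, 256.0], [0.3631, 0.2478, 0.013])]
```

step_arm --fingers '[0.5, 0.5, 0.5, 0.5, 1, 1, 1, 1, 1, 1]' --pt "0 0 0" --pt "0 0 0" --pt "-0.13 0 0" --pt "0 0 0" --pt "0 0 0" --pt "0 0 0" --pt "0 0 0" --pt "0 0 0" --pt "0 0 -0.3" --pt "0 0 -0.5" --twist '[0, 0, 0, 0, 0, 0, 0, 0, 0, 0]' --force 120

```text
time_s: 28.5
position: [0.4081, 0.2417, 0.0819]
tool_rot: [[-0.994, 0.11, -0.005], [0.11, 0.994, -0.001], [0.005, -0.002, -1.0]]
ft_force: [0.7, 0.1, 0.1]
grip_width: 0.0062
gripper_force: 118.2
```

step_arm --fingers '[1, 1, 1, 1, 1, 1, 1, 1, 1]' --pt "0 0 -0.4" --pt "0 0 -0.3" --pt "0 0 0" --pt "0 0 0" --pt "0 0 0" --pt "0 0 0" --pt "0 0 0" --pt "0 0 0" --pt "0 0 0" --twist '[0.058, 0.058, 0.058, 0.058, 0.058, 0.058, 0.058, 0, 0]'

```text
time_s: 29.62
position: [0.4092, 0.242, 0.1521]
tool_rot: [[-0.188, 0.982, -0.001], [0.982, 0.188, -0.0], [0.0, -0.001, -1.0]]
ft_force: [0.0, 0.6, -0.8]
grip_width: 0.0063
gripper_force: 118.1
```

```bash
cat >> m.py <<'E'
def along(p,P,col):
    """held probe: z and distance along tool x from the TCP, and estimate of grip x"""
    q,R,y,s=tool(); m=hsvmask(p,col); m[:, :285]=0; m[:,355:]=0
    n,l,st,ce=cv2.connectedComponentsWithStats(m.astype(np.uint8))
    for i in range(1,n):
        if st[i,4]>150:
            k=P[l==i]; k=k[(abs(k[:,2]-q[2])<.05)&(k[:,2]<q[2]+.05)]; e=(k-q)@R
            if len(e)>20: print('rows',st[i,1],st[i,1]+st[i,3],'x',np.percentile(e[:,0],[1,50,99]).round(4),'y',np.median(e[:,1]).round(4),'up',(-np.median(e[:,2])).round(4))
    for v in range(40,380,40): e=(P[v,319]-q)@R; print(v,(e*[1,1,-1]).round(4)) if abs(e[2])<.06 else 0
    return q,R,y
E
python3 - <<'E'
from m import *
p,d,P,c=look('w20'); along(p,P,'yellow'); goto([.4603,.0521,.0816],100.6); print(monitor.observe()['gripper_force'])
E
```

```text
rows 208 243 x [0.0421 0.0486 0.0549] y 0.0015 up 0.0113
rows 359 446 x [-0.0565 -0.0363 -0.0001] y 0.0015 up 0.0136
200 [0.0573 0.0015 0.0073]
240 [0.0426 0.0015 0.0115]
280 [0.0257 0.0015 0.011 ]
320 [0.0075 0.0015 0.0111]
360 [-0.0117  0.0015  0.0119]
t 29.68 pos [0.4093 0.2419 0.1521] yaw 100.78 width 0.0058 q6 5.5 shift/100mm [-1.96   0.147  0.705] twist 0.001
118.13735604286194
```

Held level, grip at x≈67.5. Moving over the clip and pressing in.

step_arm --fingers '[1, 1, 1, 1, 1, 1, 1]' --pt "-0.495 0.036 0" --pt "-0.495 0.036 0" --pt "-0.495 0.036 0" --pt "-0.495 0.036 0" --pt "0 0 0.2" --pt "0 0 0" --pt "0 0 0" --twist '[0, 0, 0, 0, 0, 0, 0]'

```text
time_s: 30.55
position: [0.4602, 0.0504, 0.1328]
tool_rot: [[-0.186, 0.983, 0.0], [0.983, 0.186, -0.0], [-0.0, 0.0, -1.0]]
ft_force: [0.2, -0.0, -0.1]
grip_width: 0.0058
gripper_force: 118.2
```

```bash
python3 - <<'E'
from m import *
p,d,P,c=look('w21'); along(p,P,'yellow'); goto([.4606,.0502,.0816],100.6)
E
```

```text
rows 208 243 x [0.0417 0.0485 0.0547] y 0.0015 up 0.0112
rows 359 446 x [-0.0566 -0.0363  0.    ] y 0.0014 up 0.0135
200 [0.0574 0.0015 0.0085]
240 [0.0425 0.0014 0.0112]
280 [0.0259 0.0014 0.0117]
320 [0.0074 0.0014 0.011 ]
360 [-0.0121  0.0014  0.0113]
t 30.6 pos [0.4603 0.0505 0.1329] yaw 100.71 width 0.0059 q6 -19.2 shift/100mm [-0.003  0.002  0.513] twist 0.0006
```

step_arm --fingers '[1, 1, 1, 1, 1, 1, 1, 1, 1]' --pt "0 0 0.2" --pt "0 0 0.1" --pt "0 0 0.06" --pt "0 0 0.06" --pt "0 0 0.06" --pt "0 0 0" --pt "0 0 0.01" --pt "0 0 0" --pt "0 0 0" --twist '[0, 0, 0, 0, 0, 0, 0, 0, 0]'

```text
time_s: 31.72
position: [0.4603, 0.05, 0.0836]
tool_rot: [[-0.184, 0.983, 0.001], [0.983, 0.184, -0.0], [-0.0, 0.001, -1.0]]
ft_force: [-2.3, 1.2, 5.5]
grip_width: 0.0062
gripper_force: 119.0
```

```bash
python3 - <<'E'
from m import *
p,d,P,c=look('w22'); along(p,P,'yellow'); goto([.4606,.0502,.0816],100.6)
E
```

```text
rows 207 242 x [0.0418 0.0484 0.0548] y 0.0016 up 0.0104
rows 359 446 x [-0.0554 -0.0355  0.0001] y 0.0015 up 0.0145
200 [0.0576 0.0016 0.0089]
240 [0.0422 0.0016 0.0105]
280 [0.025  0.0015 0.0096]
320 [0.0067 0.0015 0.0098]
360 [-0.0119  0.0015  0.0117]
t 31.77 pos [0.4602 0.05   0.0836] yaw 100.61 width 0.0058 q6 -19.1 shift/100mm [0.001 0.004 0.02 ] twist 0.0001
```

step_arm --fingers '[1, 1, 1, 0.2, 0.2, 0.2, 0.2, 0.2, 0.2, 0.2]' --pt "0 0 0.02" --pt "0 0 0" --pt "0 0 0" --pt "0 0 0" --pt "0 0 0" --pt "0 0 0" --pt "0 0 -0.4" --pt "0 0 -0.5" --pt "-0.55 0 0" --pt "-0.555 0 0" --twist '[0, 0, 0, 0, 0, 0, 0, 0, 0, 0]'

```text
time_s: 33.02
position: [0.4808, -0.0597, 0.1719]
tool_rot: [[-0.186, 0.983, 0.001], [0.983, 0.186, -0.0], [-0.001, 0.001, -1.0]]
ft_force: [0.6, -0.1, -0.3]
grip_width: 0.0341
gripper_force: 0.0
```

step_arm --fingers '[0.2, 0.2, 0.2]' --pt "0 0 0" --pt "0 0 0" --pt "0 0 0" --twist '[0, 0, 0]'

```text
time_s: 33.4
position: [0.4802, -0.0576, 0.1713]
tool_rot: [[-0.185, 0.983, -0.0], [0.983, 0.185, 0.0], [0.0, -0.0, -1.0]]
ft_force: [-0.6, 0.2, -0.2]
grip_width: 0.0341
gripper_force: 0.0
```

```bash
cat > clip.py <<'E'
import sys; from m import *
col=sys.argv[1]; p,d,P,c=look(sys.argv[2])
m=hsvmask(p,col); m[:,:285]=0; m[:,355:]=0; k=P[m]; k=k[(k[:,2]>.093)&(k[:,2]<.105)&(k[:,1]>-.1)]
r=cv2.minAreaRect((k[:,:2]*1000).astype(np.float32)); print(len(k),r)
o=np.argsort(k[:,1]); print('z along y',[(k[i,1].round(3),k[i,2].round(4)) for i in o[::len(o)//8]])
c0=np.array(r[0])/1000; a=np.radians(100.6); g=c0-.043*np.array([np.cos(a),np.sin(a)]); print('handle centre (if length 110)',c0,'grip',g); goto([*g,.0705],100.6)
E
python3 clip.py yellow w23
```

```text
4538 ((473.40386962890625, -15.500080108642578), (15.904430389404297, 110.06776428222656), 10.337298393249512)
z along y [(np.float64(-0.07), np.float64(0.1002)), (np.float64(-0.052), np.float64(0.1008)), (np.float64(-0.037), np.float64(0.1005)), (np.float64(-0.023), np.float64(0.0998)), (np.float64(-0.008), np.float64(0.0996)), (np.float64(0.004), np.float64(0.0987)), (np.float64(0.015), np.float64(0.0971)), (np.float64(0.026), np.float64(0.097)), (np.float64(0.039), np.float64(0.0948))]
handle centre (if length 110) [ 0.47340387 -0.01550008] grip [ 0.48131378 -0.0577663 ]
t 33.45 pos [ 0.4803 -0.0576  0.1713] yaw 100.7 width 0.0345 q6 -31.6 shift/100mm [-0.003  0.01   1.008] twist 0.0005
```

The yellow handle sits about 3° butt-high in the clip. I'll press the butt side down with shut fingertips to seat it.

step_arm --fingers '[1, 1, 1, 1, 1, 1, 1, 1]' --pt "0.05 0.01 0.2" --pt "0 0 0.2" --pt "0 0 0.25" --pt "0 0 0" --pt "0 0 0.04" --pt "0 0 0.03" --pt "0 0 0" --pt "0 0 0" --twist '[0, 0, 0, 0, 0, 0, 0, 0]'

```text
time_s: 34.45
position: [0.4806, -0.0536, 0.0996]
tool_rot: [[-0.184, 0.983, 0.001], [0.983, 0.184, -0.0], [-0.0, 0.0, -1.0]]
ft_force: [-0.4, -0.4, 0.0]
grip_width: 0.0002
gripper_force: 0.0
```

step_arm --fingers '[1, 1, 1]' --pt "0 0 0.02" --pt "0 0 0" --pt "0 0 0" --twist '[0, 0, 0]'

```text
time_s: 34.83
position: [0.4808, -0.0538, 0.0975]
tool_rot: [[-0.184, 0.983, 0.001], [0.983, 0.184, -0.0], [-0.001, 0.001, -1.0]]
ft_force: [1.0, -2.1, 2.4]
grip_width: 0.0002
gripper_force: 1.3
```

step_arm --fingers '[1, 1, 1, 1]' --pt "0 0 0.02" --pt "0 0 0.01" --pt "0 0 0" --pt "0 0 0" --twist '[0, 0, 0, 0]'

```text
time_s: 35.33
position: [0.4814, -0.0547, 0.095]
tool_rot: [[-0.184, 0.983, 0.002], [0.983, 0.184, -0.002], [-0.003, 0.002, -1.0]]
ft_force: [0.1, -6.7, 5.9]
grip_width: 0.0001
gripper_force: 3.6
```

step_arm --fingers '[1, 1, 1, 1, 0.2, 0.2, 0.2]' --pt "0 0 -0.3" --pt "0 0 -0.45" --pt "-0.05 0 0" --pt "0 0 0" --pt "0 0 0" --pt "0 0 0" --pt "0 0 0" --twist '[0, 0, 0, 0, 0, 0, 0]'

```text
time_s: 36.2
position: [0.4813, -0.0584, 0.1689]
tool_rot: [[-0.184, 0.983, -0.001], [0.983, 0.184, 0.0], [0.0, -0.001, -1.0]]
ft_force: [-0.3, -0.0, 0.1]
grip_width: 0.034
gripper_force: 0.0
```

```bash
python3 clip.py yellow w24
```

```text
3559 ((473.40533447265625, -16.160400390625), (15.831720352172852, 109.91382598876953), 10.737915992736816)
z along y [(np.float64(-0.071), np.float64(0.0934)), (np.float64(-0.054), np.float64(0.0943)), (np.float64(-0.041), np.float64(0.0966)), (np.float64(-0.028), np.float64(0.1001)), (np.float64(-0.016), np.float64(0.1031)), (np.float64(-0.006), np.float64(0.1015)), (np.float64(0.003), np.float64(0.1035)), (np.float64(0.012), np.float64(0.1049)), (np.float64(0.036), np.float64(0.1046))]
handle centre (if length 110) [ 0.47340533 -0.0161604 ] grip [ 0.48131524 -0.05842662]
t 36.25 pos [ 0.4814 -0.0584  0.169 ] yaw 100.61 width 0.034 q6 -31.6 shift/100mm [-0.001  0.     0.985] twist 0.0001
```

Now it's butt-low. I'll level it by pressing lightly on the front side to a set height.

step_arm --fingers '[1, 1, 1, 1, 1, 1, 1, 1, 1]' --pt "0.4 0 0" --pt "0.375 0 0" --pt "0 0 0.3" --pt "0 0 0.3" --pt "0 0 0.05" --pt "0 0 0.03" --pt "0 0 0.02" --pt "0 0 0" --pt "0 0 0" --twist '[0, 0, 0, 0, 0, 0, 0, 0, 0]'

```text
time_s: 37.38
position: [0.4674, 0.0176, 0.0997]
tool_rot: [[-0.184, 0.983, 0.001], [0.983, 0.184, -0.0], [-0.0, 0.001, -1.0]]
ft_force: [0.3, 0.3, -0.4]
grip_width: 0.0001
gripper_force: 0.1
```

step_arm --fingers '[1, 1, 1, 1, 0.2, 0.2, 0.2]' --pt "0 0 -0.4" --pt "0 0 -0.3" --pt "-0.4 0 0" --pt "-0.375 0 0" --pt "0 0 0" --pt "0 0 0" --pt "0 0 0" --twist '[0, 0, 0, 0, 0, 0, 0]'

```text
time_s: 38.25
position: [0.4812, -0.0576, 0.1694]
tool_rot: [[-0.185, 0.983, -0.0], [0.983, 0.185, 0.0], [0.0, -0.0, -1.0]]
ft_force: [-0.7, 0.2, -0.7]
grip_width: 0.0341
gripper_force: 0.0
```

```bash
sed -i 's/k\[:,2\]<.105/k[:,2]<.112/; s/k\[:,2\]>.093/k[:,2]>.085/' clip.py; python3 clip.py yellow w25
```

```text
4576 ((473.2619934082031, -16.579811096191406), (15.96731948852539, 110.18885040283203), 10.429703712463379)
z along y [(np.float64(-0.072), np.float64(0.0973)), (np.float64(-0.053), np.float64(0.0989)), (np.float64(-0.038), np.float64(0.0991)), (np.float64(-0.023), np.float64(0.0994)), (np.float64(-0.009), np.float64(0.099)), (np.float64(0.004), np.float64(0.1005)), (np.float64(0.015), np.float64(0.0999)), (np.float64(0.026), np.float64(0.0999))]
handle centre (if length 110) [ 0.47326199 -0.01657981] grip [ 0.4811719  -0.05884603]
t 38.3 pos [ 0.4813 -0.0576  0.1694] yaw 100.67 width 0.0341 q6 -31.5 shift/100mm [-0.012 -0.003  0.989] twist 0.0004
```

Level now (0.7°). Take the butt end and lift out.

step_arm --fingers '[0.2, 0.2, 0.2, 0.2, 1, 1, 1, 1, 1]' --pt "-0.012 0 0.4" --pt "0 0 0.4" --pt "0 0 0.185" --pt "0 0 0" --pt "0 0 0" --pt "0 0 0" --pt "0 0 0" --pt "0 0 0" --pt "0 0 -0.1" --twist '[0, 0, 0, 0, 0, 0, 0, 0, 0]' --force 120

```text
time_s: 39.42
position: [0.4812, -0.0595, 0.0807]
tool_rot: [[-0.184, 0.983, -0.002], [0.983, 0.184, 0.001], [0.001, -0.002, -1.0]]
ft_force: [-1.6, -0.5, -2.4]
grip_width: 0.0138
gripper_force: 118.2
```

step_arm --fingers '[1, 1, 1, 1, 1]' --pt "0 0 -0.2" --pt "0 0 -0.4" --pt "0 0 -0.5" --pt "0 0 0" --pt "0 0 0" --twist '[0, 0, 0, 0, 0]'

```text
time_s: 40.05
position: [0.4816, -0.0596, 0.1906]
tool_rot: [[-0.184, 0.983, 0.0], [0.983, 0.184, 0.0], [0.0, 0.0, -1.0]]
ft_force: [0.3, 0.3, -2.1]
grip_width: 0.014
gripper_force: 118.5
```

```bash
python3 - <<'E'
from m import *
p,d,P,c=look('w26'); along(p,P,'yellow'); goto([.48,-.05,.2],-7)
E
```

```text
rows 71 250 x [0.0449 0.0739 0.0986] y 0.0012 up 0.0279
rows 255 302 x [0.0245 0.0335 0.0422] y 0.0014 up 0.0275
rows 307 349 x [0.0045 0.0136 0.0221] y 0.0017 up 0.0272
rows 353 381 x [-0.0108 -0.0037  0.0036] y 0.0017 up 0.027
40 [0.1074 0.0018 0.026 ]
80 [0.0968 0.0018 0.0268]
120 [0.0857 0.0018 0.0276]
160 [0.074  0.0017 0.0288]
200 [0.0612 0.0017 0.0275]
240 [0.0475 0.0017 0.0276]
280 [0.0324 0.0017 0.0268]
320 [0.0166 0.0017 0.0273]
360 [-0.0014  0.0017  0.0265]
t 40.1 pos [ 0.4813 -0.0595  0.1901] yaw 100.6 width 0.0139 q6 -31.7 shift/100mm [ 0.096  0.004 -0.099] twist 0.5978
```

Held level, grip at x=-44. Turn and go before the yellow mouth.

step_arm --fingers '[1, 1, 1, 1, 1, 1, 1, 1, 1, 1]' --pt "0 0 0" --pt "0 0 0" --pt "0 0 0" --pt "0 0 0" --pt "0 0 0" --pt "0 0 0" --pt "0 0 0" --pt "0 0 0" --pt "0 0 0" --pt "0 0 0" --twist '[0.054, 0.054, 0.054, 0.054, 0.054, 0.054, 0.054, 0.054, 0.054, 0.054]'

```text
time_s: 41.35
position: [0.4813, -0.0595, 0.1895]
tool_rot: [[0.999, 0.054, -0.002], [0.054, -0.999, 0.001], [-0.002, -0.001, -1.0]]
ft_force: [-0.1, -0.5, -1.0]
grip_width: 0.0142
gripper_force: 118.5
```

step_arm --fingers '[1, 1, 1, 1, 1, 1, 1, 1, 1, 1]' --pt "0 0 0" --pt "-0.19 0.434 0" --pt "-0.19 0.434 0" --pt "-0.19 0.434 0" --pt "-0.19 0.434 0" --pt "0 0 0.54" --pt "0 0 0.53" --pt "0 0 0.53" --pt "0 0 0" --pt "0 0 0" --twist '[0.058, 0, 0, 0, 0, 0, 0, 0, 0, 0]'

```text
time_s: 42.6
position: [0.3855, -0.2231, 0.0319]
tool_rot: [[0.992, -0.122, 0.001], [-0.122, -0.992, -0.001], [0.001, 0.001, -1.0]]
ft_force: [-0.3, -0.1, 0.2]
grip_width: 0.0141
gripper_force: 118.5
```

```bash
python3 - <<'E'
from m import *
p,d,P,c=look('w27'); heldline(p,P,'yellow'); along(p,P,'yellow')
pt,dt,Pt,ct=look('t27','top')
E
```

```text
75 s 0.5093 t -0.1730 z 0.0582
110 s 0.4996 t -0.1732 z 0.0598
145 s 0.4895 t -0.1731 z 0.0596
180 s 0.4788 t -0.1732 z 0.0593
215 s 0.4673 t -0.1734 z 0.0593
285 s 0.4419 t -0.1735 z 0.0587
320 s 0.4276 t -0.1738 z 0.0584
355 s 0.4124 t -0.1736 z 0.0581
tool s 0.4100 t -0.1746 z 0.0324 yaw -7.02 w 0.01360533835559169 F [ 0.8  0.7 -1.5]
rows 71 250 x [0.046  0.0751 0.0996] y -0.0014 up 0.0268
rows 255 303 x [0.0255 0.0347 0.0434] y -0.0012 up 0.0263
rows 306 350 x [0.0054 0.0145 0.0234] y -0.0009 up 0.0261
rows 353 381 x [-0.0097 -0.0026  0.0047] y -0.0009 up 0.0259
40 [ 0.1087 -0.0008  0.0241]
80 [ 0.0979 -0.0008  0.026 ]
120 [ 0.0869 -0.0008  0.0269]
160 [ 0.075  -0.0008  0.0263]
200 [ 0.0625 -0.0009  0.027 ]
240 [ 0.0485 -0.0009  0.0259]
280 [ 0.0337 -0.0009  0.0259]
320 [ 0.0175 -0.0009  0.0257]
360 [ 0.0003 -0.0009  0.0261]
```

step_arm --fingers '[1, 1, 1, 1, 1, 1, 1]' --pt "0 0 0.065" --pt "0 0 0" --pt "0.2 0 0" --pt "0.2 0 0" --pt "0.2 0 0" --pt "0.1 0 0" --pt "0 0 0" --twist '[0, 0, 0, 0, 0, 0, 0]'

```text
time_s: 43.58
position: [0.4545, -0.2311, 0.0243]
tool_rot: [[0.993, -0.122, -0.0], [-0.122, -0.993, -0.0], [-0.0, 0.0, -1.0]]
ft_force: [0.1, 0.2, -1.5]
grip_width: 0.0138
gripper_force: 118.5
```

```bash
python3 - <<'E'
from m import *
p,d,P,c=look('w28'); heldline(p,P,'yellow')
E
```

```text
75 s 0.5789 t -0.1726 z 0.0506
110 s 0.5692 t -0.1727 z 0.0521
145 s 0.5592 t -0.1729 z 0.0518
180 s 0.5484 t -0.1728 z 0.0516
215 s 0.5369 t -0.1730 z 0.0515
285 s 0.5115 t -0.1731 z 0.0512
320 s 0.4971 t -0.1731 z 0.0507
355 s 0.4819 t -0.1733 z 0.0506
tool s 0.4788 t -0.1739 z 0.0243 yaw -7.02 w 0.013979543670760873 F [ 0.3  0.5 -0.9]
```

step_arm --fingers '[1, 1, 1, 1, 1, 1]' --pt "0.1 0.005 -0.012" --pt "0.13 0 0" --pt "0.13 0 0" --pt "0.12 0 0" --pt "0 0 0" --pt "0 0 0" --twist '[0, 0, 0, 0, 0, 0]'

```text
time_s: 44.38
position: [0.5018, -0.2374, 0.0254]
tool_rot: [[0.992, -0.122, -0.001], [-0.122, -0.992, 0.0], [-0.001, -0.0, -1.0]]
ft_force: [-0.8, -0.4, -0.8]
grip_width: 0.0135
gripper_force: 118.5
```

```bash
python3 - <<'E'
from m import *
p,d,P,c=look('w29'); heldline(p,P,'yellow')
E
```

```text
5 s 0.6421 t -0.1740 z 0.0593
40 s 0.6342 t -0.1740 z 0.0593
75 s 0.6256 t -0.1740 z 0.0595
110 s 0.6166 t -0.1740 z 0.0592
145 s 0.6068 t -0.1732 z 0.0529
180 s 0.5960 t -0.1732 z 0.0527
215 s 0.5846 t -0.1735 z 0.0527
285 s 0.5590 t -0.1736 z 0.0522
320 s 0.5449 t -0.1735 z 0.0518
355 s 0.5296 t -0.1737 z 0.0515
tool s 0.5269 t -0.1745 z 0.0254 yaw -7.03 w 0.013799709685190658 F [ 0.3  0.1 -0.3]
```

step_arm --fingers '[1, 1, 1, 1, 1, 1, 1, 1, 1, 1]' --pt "0.1 0.005 0" --pt "0.12 0 0" --pt "0.12 0 0" --pt "0.12 0 0" --pt "0.09 0 0" --pt "0.02 0 0" --pt "0.02 0 0" --pt "0.02 0 0" --pt "0 0 0" --pt "0 0 0" --twist '[0, 0, 0, 0, 0, 0, 0, 0, 0, 0]'

```text
time_s: 45.68
position: [0.5591, -0.2446, 0.0246]
tool_rot: [[0.992, -0.123, -0.008], [-0.123, -0.992, 0.003], [-0.008, -0.002, -1.0]]
ft_force: [-14.3, 1.0, 1.6]
grip_width: 0.014
gripper_force: 118.8
```

```bash
python3 - <<'E'
from m import *
p,d,P,c=look('w30'); heldline(p,P,'yellow')
E
```

```text
5 s 0.6998 t -0.1743 z 0.0594
40 s 0.6919 t -0.1742 z 0.0594
75 s 0.6835 t -0.1742 z 0.0594
110 s 0.6747 t -0.1742 z 0.0595
145 s 0.6654 t -0.1745 z 0.0593
180 s 0.6554 t -0.1742 z 0.0594
215 s 0.6447 t -0.1745 z 0.0594
250 s 0.6332 t -0.1742 z 0.0594
285 s 0.6211 t -0.1745 z 0.0595
320 s 0.6030 t -0.1738 z 0.0513
355 s 0.5876 t -0.1739 z 0.0508
tool s 0.5848 t -0.1746 z 0.0246 yaw -7.04 w 0.01408985450324837 F [-14.    0.8   1.1]
```

step_arm --fingers '[1, 1, 0.2, 0.2, 0.2, 0.2, 0.2, 0.2, 0.2, 0.2]' --pt "0.03 0 0" --pt "0 0 0" --pt "0 0 0" --pt "0 0 0" --pt "0 0 0" --pt "0 0 -0.4" --pt "0 0 -0.6" --pt "0 0 -0.6" --pt "0 0 0" --pt "0 0 0" --twist '[0, 0, 0, 0, 0, 0, 0, 0, 0, 0]'

```text
time_s: 46.98
position: [0.5653, -0.2457, 0.1849]
tool_rot: [[0.992, -0.122, -0.001], [-0.122, -0.992, 0.0], [-0.001, -0.0, -1.0]]
ft_force: [0.1, -1.0, -0.7]
grip_width: 0.0343
gripper_force: 0.0
```

```bash
python3 - <<'E'
from m import *
p,d,P,c=look('w31'); a=np.radians(-7.0); X=np.array([np.cos(a),np.sin(a)])
for col in ('yellow','green'):
    m=hsvmask(p,col)&(P[...,2]>.045)&(P[...,2]<.0565); k=P[m]; k=k[(k[:,0]<.62)&(k[:,1]<-.15)]; s=k[:,:2]@X; print(col,'handle s',np.percentile(s,[1,99]),len(s),k.mean(0))
E
```

```text
yellow handle s [0.57538119 0.61219143] 852 [ 0.56854662 -0.24481427  0.05135171]
green handle s [0.57541755 0.63728751] 923 [ 0.57851084 -0.1821683   0.05114659]
```

step_arm --fingers '[0, 0, 0, 0, 0, 0, 0, 0, 0, 0]' --pt "-0.133 -0.583 0" --pt "-0.133 -0.583 0" --pt "-0.133 -0.583 0" --pt "-0.133 -0.583 0" --pt "-0.133 -0.583 0" --pt "-0.133 -0.583 0" --pt "-0.133 -0.583 0" --pt "-0.133 -0.583 0" --pt "-0.133 -0.583 0" --pt "0 0 0" --twist '[0, 0, 0, 0, 0, 0, 0, 0, 0, 0]'

```text
time_s: 48.28
position: [0.5094, 0.2928, 0.1836]
tool_rot: [[0.993, -0.117, -0.003], [-0.117, -0.993, -0.0], [-0.003, 0.001, -1.0]]
ft_force: [0.5, -0.6, 0.1]
grip_width: 0.0429
gripper_force: 0.0
```

step_arm --fingers '[0, 0, 0, 0, 0, 0, 0, 0, 0, 0]' --pt "0 0 0" --pt "0 0 0" --pt "0 0 0" --pt "0 0 0" --pt "0 0 0" --pt "0 0 0" --pt "0 0 0" --pt "0 0 0" --pt "0 0 0" --pt "0 0 0" --twist '[-0.057, -0.057, -0.057, -0.057, -0.057, -0.057, -0.057, -0.057, -0.057, -0.057]'

```text
time_s: 49.52
position: [0.5109, 0.2883, 0.1842]
tool_rot: [[-0.102, 0.995, -0.002], [0.995, 0.102, -0.001], [-0.001, -0.002, -1.0]]
ft_force: [-0.0, 0.2, -0.3]
grip_width: 0.0428
gripper_force: 0.0
```

step_arm --fingers '[0, 0, 0, 0, 0, 0, 0, 0, 0, 0]' --pt "0 0 0" --pt "0 0 0" --pt "0 0 0" --pt "0 0 0" --pt "0 0 0" --pt "0 0 0" --pt "0 0 0" --pt "0 0 0" --pt "0 0 0" --pt "0 0 0" --twist '[-0.057, -0.057, -0.057, -0.057, -0.057, -0.057, -0.057, -0.053, 0, 0]'

```text
time_s: 50.78
position: [0.5109, 0.2889, 0.1849]
tool_rot: [[-0.998, 0.057, -0.001], [0.057, 0.998, -0.0], [0.001, -0.0, -1.0]]
ft_force: [0.4, 0.5, 0.4]
grip_width: 0.0427
gripper_force: 0.0
```

```bash
python3 - <<'E'
from m import *
p,d,P,c=look('w32'); goto([.54,.293,.06],177)
for col in ('red',): print(col,probe(p,P,c,col))
E
```

```text
t 50.83 pos [0.5109 0.2891 0.1851] yaw 176.75 width 0.0425 q6 -68.8 shift/100mm [-0.289  0.056  1.251] twist -0.0014
red [(140, [324.5, 219.5], [0.5102, 0.2943, 0.013]), (117, [325.0, 285.8], [0.5757, 0.2912, 0.013])]
```

Yellow is home (40 mm out), and red hasn't moved. Going for red.

step_arm --fingers '[0, 0, 0, 0, 0, 0]' --pt "-0.335 0.055 0" --pt "0 0 0.6" --pt "0 0 0.6" --pt "0 0 0" --pt "0 0 0" --pt "0 0 0" --twist '[-0.001, 0, 0, 0, 0, 0]'

```text
time_s: 51.58
position: [0.5459, 0.2936, 0.0683]
tool_rot: [[-0.999, 0.051, 0.005], [0.051, 0.999, 0.001], [-0.005, 0.002, -1.0]]
ft_force: [-0.6, -0.4, 1.3]
grip_width: 0.0425
gripper_force: 0.0
```

```bash
python3 - <<'E'
from m import *
p,d,P,c=look('w33'); goto([.5447,.2925,.003],177)
print(probe(p,P,c,'red',box=(0,150,640,350)))
for v in (235,260,285,310): 
    u=np.nonzero((P[v,270:370,2]>.006)&(P[v,270:370,2]<.03))[0]+270; print(v,u.min() if len(u) else 0,u.max() if len(u) else 0, np.median(P[v,u],0).round(4))
E
```

```text
t 51.62 pos [0.5457 0.2935 0.068 ] yaw 177.1 width 0.0423 q6 -69.8 shift/100mm [ 0.012 -0.012  0.65 ] twist 0.0005
[(443, [316.7, 317.3], [0.5776, 0.2911, 0.013]), (407, [315.6, 211.8], [0.5102, 0.2941, 0.013])]
235 308 324 [0.5238 0.2936 0.0132]
260 308 324 [0.5391 0.2927 0.0134]
285 309 324 [0.5553 0.2921 0.0134]
310 307 326 [0.5716 0.2913 0.0147]
```

step_arm --fingers '[0, 0, 0, 1, 1, 1, 1, 1]' --pt "0.012 -0.01 0.35" --pt "0 0 0.3" --pt "0 0 0" --pt "0 0 0" --pt "0 0 0" --pt "0 0 0" --pt "0 0 0" --pt "0 0 0" --twist '[0, 0, 0, 0, 0, 0, 0, 0]' --force 80

```text
time_s: 52.62
position: [0.5439, 0.2925, 0.0017]
tool_rot: [[-0.999, 0.05, 0.002], [0.05, 0.999, 0.001], [-0.002, 0.001, -1.0]]
ft_force: [-0.9, -0.5, 6.2]
grip_width: 0.0073
gripper_force: 80.5
```

step_arm --fingers '[1, 1, 1, 1, 1, 1, 1]' --pt "0.2 0 -0.01" --pt "0.3 0 0" --pt "0.3 0 0" --pt "0.3 0 0" --pt "0.3 0 0" --pt "0 0 0" --pt "0 0 0" --twist '[0, 0, 0, 0, 0, 0, 0]'

```text
time_s: 53.5
position: [0.4044, 0.2995, 0.0018]
tool_rot: [[-0.999, 0.05, 0.001], [0.05, 0.999, 0.0], [-0.001, 0.0, -1.0]]
ft_force: [-2.6, 1.2, 4.3]
grip_width: 0.0074
gripper_force: 80.3
```

```bash
python3 - <<'E'
from m import *
p,d,P,c=look('w34'); goto([.4047,.2998,.003],177); along(p,P,'red'); print(probe(p,P,c,'red',box=(250,150,400,480)))
E
```

```text
t 53.55 pos [0.4045 0.2995 0.0018] yaw 177.09 width 0.0074 q6 -64.1 shift/100mm [-0.002  0.004 -0.012] twist 0.0005
rows 240 274 x [0.0276 0.0342 0.0406] y 0.0005 up 0.0117
rows 385 447 x [-0.0573 -0.0411 -0.0064] y 0.0005 up 0.0147
40 [ 0.1109  0.0005 -0.001 ]
80 [ 0.098   0.0005 -0.0001]
120 [ 0.0843  0.0005 -0.0005]
160 [ 0.0694  0.0005 -0.0034]
200 [ 0.0539  0.0005 -0.0006]
240 [0.0407 0.0005 0.0109]
280 [0.0242 0.0005 0.0117]
320 [0.0059 0.0005 0.0114]
360 [-0.0133  0.0005  0.0121]
[(1913, [319.3, 416.9], [0.4497, 0.2977, 0.013]), (802, [319.0, 256.5], [0.3705, 0.3017, 0.013])]
```

step_arm --fingers '[0.5, 0.5, 0.5, 0.5, 1, 1, 1, 1, 1, 1]' --pt "0 0 0" --pt "0 0 0" --pt "-0.13 0 0" --pt "0 0 0" --pt "0 0 0" --pt "0 0 0" --pt "0 0 0" --pt "0 0 0" --pt "0 0 -0.3" --pt "0 0 -0.5" --twist '[0, 0, 0, 0, 0, 0, 0, 0, 0, 0]' --force 120

```text
time_s: 54.8
position: [0.4152, 0.2982, 0.081]
tool_rot: [[-0.999, 0.051, -0.005], [0.051, 0.999, -0.002], [0.005, -0.002, -1.0]]
ft_force: [0.1, 0.2, 0.5]
grip_width: 0.0059
gripper_force: 118.1
```

step_arm --fingers '[1, 1, 1, 1, 1, 1, 1, 1, 1, 1]' --pt "0 0 -0.4" --pt "0 0 -0.3" --pt "0 0 0" --pt "0 0 0" --pt "0 0 0" --pt "0 0 0" --pt "0 0 0" --pt "0 0 0" --pt "0 0 0" --pt "0 0 0" --twist '[0.053, 0.053, 0.053, 0.053, 0.053, 0.053, 0.053, 0.054, 0, 0]'

```text
time_s: 56.05
position: [0.4163, 0.2986, 0.1513]
tool_rot: [[-0.187, 0.982, -0.001], [0.982, 0.187, -0.0], [-0.0, -0.001, -1.0]]
ft_force: [-0.6, -0.6, -0.7]
grip_width: 0.006
gripper_force: 118.0
```

```bash
python3 - <<'E'
from m import *
p,d,P,c=look('w35'); along(p,P,'red'); goto([.4606,.0502,.152],100.6); print(monitor.observe()['gripper_force'])
E
```

```text
rows 209 245 x [0.0416 0.0483 0.0546] y 0.0015 up 0.012
rows 361 446 x [-0.0553 -0.0356 -0.0002] y 0.0014 up 0.0144
200 [0.0575 0.0015 0.0086]
240 [0.0428 0.0015 0.0121]
280 [0.0254 0.0015 0.0104]
320 [0.0079 0.0015 0.0116]
360 [-0.0121  0.0014  0.0112]
t 56.1 pos [0.4164 0.2986 0.1514] yaw 100.76 width 0.0061 q6 11.6 shift/100mm [-2.523 -0.03  -0.006] twist 0.0009
118.01467537879944
```

step_arm --fingers '[1, 1, 1, 1, 1, 1, 1, 1]' --pt "-0.504 -0.006 0" --pt "-0.504 -0.006 0" --pt "-0.504 -0.006 0" --pt "-0.504 -0.006 0" --pt "-0.504 -0.006 0" --pt "0 0 0.2" --pt "0 0 0" --pt "0 0 0" --twist '[0.001, 0, 0, 0, 0, 0, 0, 0]'

```text
time_s: 57.1
position: [0.4595, 0.0507, 0.132]
tool_rot: [[-0.183, 0.983, 0.0], [0.983, 0.183, -0.0], [-0.0, 0.0, -1.0]]
ft_force: [-0.1, -0.8, 0.0]
grip_width: 0.0065
gripper_force: 118.1
```

```bash
python3 - <<'E'
from m import *
p,d,P,c=look('w36'); along(p,P,'red'); goto([.4606,.0502,.0836],100.6)
E
```

```text
rows 209 245 x [0.0414 0.0481 0.0545] y 0.0015 up 0.012
rows 361 446 x [-0.0554 -0.0359 -0.0004] y 0.0014 up 0.0144
200 [0.0574 0.0015 0.0086]
240 [0.0428 0.0015 0.0122]
280 [0.0254 0.0014 0.0106]
320 [0.0078 0.0014 0.0117]
360 [-0.012   0.0014  0.0115]
t 57.15 pos [0.4596 0.0508 0.1321] yaw 100.52 width 0.0061 q6 -18.9 shift/100mm [-0.008  0.008  0.485] twist -0.0004
```

step_arm --fingers '[1, 1, 1, 1, 1, 1, 1, 1]' --pt "-0.008 0.008 0.2" --pt "0 0 0.1" --pt "0 0 0.06" --pt "0 0 0.06" --pt "0 0 0.06" --pt "0 0 0.015" --pt "0 0 0" --pt "0 0 0" --twist '[0, 0, 0, 0, 0, 0, 0, 0]'

```text
time_s: 58.15
position: [0.4605, 0.0498, 0.0825]
tool_rot: [[-0.181, 0.983, 0.001], [0.983, 0.181, 0.0], [-0.0, 0.001, -1.0]]
ft_force: [-2.0, 1.3, 5.7]
grip_width: 0.0064
gripper_force: 119.0
```

step_arm --fingers '[0.2, 0.2, 0.2, 0.2, 0.2, 0.2, 0.2, 0.2, 0.2]' --pt "0 0 0" --pt "0 0 0" --pt "0 0 0" --pt "0 0 -0.4" --pt "0 0 -0.47" --pt "-0.55 0 0" --pt "-0.557 0 0" --pt "0 0 0" --pt "0 0 0" --twist '[0, 0, 0, 0, 0, 0, 0, 0, 0]'

```text
time_s: 59.28
position: [0.4801, -0.0589, 0.1688]
tool_rot: [[-0.181, 0.984, -0.001], [0.984, 0.181, 0.0], [0.001, -0.001, -1.0]]
ft_force: [-0.5, 0.8, 0.4]
grip_width: 0.0344
gripper_force: 0.0
```

```bash
python3 clip.py red w37
```

```text
4500 ((473.2608947753906, -16.365100860595703), (16.14478302001953, 109.9563217163086), 9.962410926818848)
z along y [(np.float64(-0.071), np.float64(0.0996)), (np.float64(-0.053), np.float64(0.0985)), (np.float64(-0.037), np.float64(0.0987)), (np.float64(-0.022), np.float64(0.0978)), (np.float64(-0.008), np.float64(0.0979)), (np.float64(0.003), np.float64(0.0985)), (np.float64(0.014), np.float64(0.0978)), (np.float64(0.025), np.float64(0.0986)), (np.float64(0.038), np.float64(0.097))]
handle centre (if length 110) [ 0.47326089 -0.0163651 ] grip [ 0.4811708  -0.05863132]
t 59.33 pos [ 0.48   -0.0584  0.1689] yaw 100.46 width 0.0343 q6 -31.5 shift/100mm [-0.005  0.011  0.984] twist -0.0008
```

Red is clipped level (top 0.098). Take the butt end.

step_arm --fingers '[0.2, 0.2, 0.2, 0.2, 1, 1, 1, 1, 1]' --pt "-0.005 0.01 0.4" --pt "0 0 0.4" --pt "0 0 0.18" --pt "0 0 0" --pt "0 0 0" --pt "0 0 0" --pt "0 0 0" --pt "0 0 0" --pt "0 0 -0.1" --twist '[0, 0, 0, 0, 0, 0, 0, 0, 0]' --force 120

```text
time_s: 60.45
position: [0.4809, -0.0595, 0.0809]
tool_rot: [[-0.181, 0.983, -0.002], [0.983, 0.181, 0.0], [0.0, -0.002, -1.0]]
ft_force: [-2.2, 0.5, -2.2]
grip_width: 0.0142
gripper_force: 117.6
```

step_arm --fingers '[1, 1, 1, 1, 1]' --pt "0 0 -0.2" --pt "0 0 -0.4" --pt "0 0 -0.5" --pt "0 0 0" --pt "0 0 0" --twist '[0, 0, 0, 0, 0]'

```text
time_s: 61.08
position: [0.4812, -0.0596, 0.1907]
tool_rot: [[-0.181, 0.984, -0.0], [0.984, 0.181, -0.0], [-0.0, -0.0, -1.0]]
ft_force: [0.4, 0.9, -0.8]
grip_width: 0.0139
gripper_force: 118.2
```

```bash
python3 - <<'E'
from m import *
p,d,P,c=look('w38'); along(p,P,'red'); goto([.48,-.05,.2],-7)
E
```

```text
rows 74 250 x [0.0445 0.0731 0.098 ] y 0.0011 up 0.0262
rows 255 303 x [0.0239 0.0332 0.0419] y 0.0013 up 0.027
rows 307 351 x [0.0038 0.0131 0.022 ] y 0.0016 up 0.0273
rows 354 383 x [-0.011  -0.004   0.0028] y 0.0016 up 0.0277
40 [0.1078 0.0017 0.0234]
80 [0.0971 0.0017 0.0238]
120 [0.0857 0.0017 0.0257]
160 [0.0739 0.0017 0.0274]
200 [0.061  0.0017 0.0268]
240 [0.0471 0.0017 0.0263]
280 [0.0323 0.0017 0.0266]
320 [0.0167 0.0016 0.0274]
360 [-0.0007  0.0016  0.0275]
t 61.12 pos [ 0.481  -0.0595  0.1902] yaw 100.42 width 0.0139 q6 -31.5 shift/100mm [ 0.095  0.007 -0.098] twist 0.5968
```

step_arm --fingers '[1, 1, 1, 1, 1, 1, 1, 1, 1, 1]' --pt "0 0 0" --pt "0 0 0" --pt "0 0 0" --pt "0 0 0" --pt "0 0 0" --pt "0 0 0" --pt "0 0 0" --pt "0 0 0" --pt "0 0 0" --pt "0 0 0" --twist '[0.054, 0.054, 0.054, 0.054, 0.054, 0.054, 0.054, 0.054, 0.054, 0.054]'

```text
time_s: 62.38
position: [0.481, -0.0594, 0.1897]
tool_rot: [[0.999, 0.051, -0.003], [0.051, -0.999, 0.001], [-0.003, -0.001, -1.0]]
ft_force: [0.1, 0.3, 0.1]
grip_width: 0.0141
gripper_force: 118.2
```

step_arm --fingers '[1, 1, 1, 1, 1, 1, 1, 1, 1, 1]' --pt "0 0 0" --pt "-0.151 0.477 0" --pt "-0.151 0.477 0" --pt "-0.151 0.477 0" --pt "-0.151 0.477 0" --pt "-0.151 0.477 0" --pt "0 0 0.54" --pt "0 0 0.53" --pt "0 0 0.53" --pt "0 0 0" --twist '[0.057, 0, 0, 0, 0, 0, 0, 0, 0, 0]'

```text
time_s: 63.62
position: [0.3757, -0.2851, 0.0279]
tool_rot: [[0.992, -0.123, -0.006], [-0.123, -0.992, 0.007], [-0.007, -0.007, -1.0]]
ft_force: [0.1, -0.7, 0.4]
grip_width: 0.0139
gripper_force: 118.2
```

step_arm --fingers '[1, 1]' --pt "0 0 0" --pt "0 0 0" --twist '[0, 0]'

```text
time_s: 63.88
position: [0.378, -0.2877, 0.0328]
tool_rot: [[0.992, -0.122, 0.002], [-0.122, -0.992, -0.003], [0.002, 0.002, -1.0]]
ft_force: [-0.4, 0.2, -1.3]
grip_width: 0.0139
gripper_force: 118.2
```

```bash
python3 - <<'E'
from m import *
p,d,P,c=look('w39'); heldline(p,P,'red'); along(p,P,'red')
E
```

```text
75 s 0.5100 t -0.2381 z 0.0568
110 s 0.5001 t -0.2380 z 0.0584
145 s 0.4899 t -0.2381 z 0.0588
180 s 0.4791 t -0.2381 z 0.0590
215 s 0.4676 t -0.2382 z 0.0590
285 s 0.4421 t -0.2385 z 0.0593
320 s 0.4281 t -0.2385 z 0.0595
355 s 0.4132 t -0.2389 z 0.0599
tool s 0.4101 t -0.2394 z 0.0327 yaw -7.02 w 0.013977278493982278 F [ 0.6 -0.2 -0.5]
rows 74 250 x [0.046  0.0746 0.0995] y -0.0012 up 0.0259
rows 255 303 x [0.0254 0.0346 0.0434] y -0.001 up 0.0266
rows 307 351 x [0.0053 0.0146 0.0236] y -0.0007 up 0.0268
rows 354 383 x [-0.0094 -0.0025  0.0041] y -0.0007 up 0.0272
40 [ 0.1094 -0.0006  0.0229]
80 [ 0.0986 -0.0006  0.0239]
120 [ 0.0872 -0.0006  0.0266]
160 [ 0.0751 -0.0006  0.0247]
200 [ 0.0623 -0.0006  0.0254]
240 [ 0.0489 -0.0006  0.0268]
280 [ 0.0337 -0.0007  0.0259]
320 [ 0.0183 -0.0007  0.0272]
360 [ 0.0011 -0.0007  0.0274]
```

step_arm --fingers '[1, 1, 1, 1, 1, 1, 1, 1]' --pt "0 0.005 0.05" --pt "0 0 0" --pt "0.2 0 0" --pt "0.2 0 0" --pt "0.2 0 0" --pt "0.1 0 0" --pt "0 0 0" --pt "0 0 0" --twist '[0, 0, 0, 0, 0, 0, 0, 0]'

```text
time_s: 64.92
position: [0.4461, -0.2959, 0.0259]
tool_rot: [[0.992, -0.123, -0.001], [-0.123, -0.992, 0.0], [-0.001, -0.0, -1.0]]
ft_force: [0.3, 0.3, -0.3]
grip_width: 0.0145
gripper_force: 118.2
```

```bash
python3 - <<'E'
from m import *
p,d,P,c=look('w40'); heldline(p,P,'red')
E
```

```text
75 s 0.5787 t -0.2384 z 0.0497
110 s 0.5688 t -0.2379 z 0.0513
145 s 0.5585 t -0.2380 z 0.0516
180 s 0.5477 t -0.2385 z 0.0518
215 s 0.5361 t -0.2383 z 0.0520
285 s 0.5106 t -0.2384 z 0.0522
320 s 0.4969 t -0.2385 z 0.0525
355 s 0.4821 t -0.2387 z 0.0529
tool s 0.4788 t -0.2393 z 0.0260 yaw -7.05 w 0.013445826850912432 F [-0.1  0.1 -0.8]
```

step_arm --fingers '[1, 1, 1, 1, 1, 1]' --pt "0.1 0.004 -0.02" --pt "0.13 0 0" --pt "0.13 0 0" --pt "0.12 0 0" --pt "0 0 0" --pt "0 0 0" --twist '[0, 0, 0, 0, 0, 0]'

```text
time_s: 65.72
position: [0.4941, -0.3021, 0.0278]
tool_rot: [[0.992, -0.122, -0.001], [-0.122, -0.992, 0.0], [-0.001, -0.0, -1.0]]
ft_force: [-0.9, -0.4, -0.4]
grip_width: 0.0142
gripper_force: 118.2
```

```bash
python3 - <<'E'
from m import *
p,d,P,c=look('w41'); heldline(p,P,'red')
E
```

```text
5 s 0.6430 t -0.2392 z 0.0595
40 s 0.6348 t -0.2392 z 0.0595
75 s 0.6262 t -0.2392 z 0.0594
110 s 0.6170 t -0.2392 z 0.0594
145 s 0.6070 t -0.2384 z 0.0536
180 s 0.5961 t -0.2383 z 0.0535
215 s 0.5846 t -0.2385 z 0.0538
285 s 0.5591 t -0.2386 z 0.0541
320 s 0.5452 t -0.2388 z 0.0545
355 s 0.5304 t -0.2389 z 0.0548
tool s 0.5271 t -0.2397 z 0.0279 yaw -7.03 w 0.014065210885772391 F [-0.2 -0.7 -1.4]
```

Entered cleanly; pushing home.

step_arm --fingers '[1, 1, 1, 1, 1, 1, 1, 1, 1, 1]' --pt "0.1 0.005 0.005" --pt "0.12 0 0.01" --pt "0.12 0 0" --pt "0.12 0 0" --pt "0.09 0 0" --pt "0.02 0 0" --pt "0.02 0 0" --pt "0.03 0 0" --pt "0.02 0 0" --pt "0 0 0" --twist '[0, 0, 0, 0, 0, 0, 0, 0, 0, 0]'

```text
time_s: 67.03
position: [0.5521, -0.3093, 0.0253]
tool_rot: [[0.992, -0.123, -0.013], [-0.123, -0.992, 0.006], [-0.014, -0.004, -1.0]]
ft_force: [-25.9, 2.9, 5.6]
grip_width: 0.0139
gripper_force: 119.1
```

```bash
python3 - <<'E'
from m import *
p,d,P,c=look('w42'); heldline(p,P,'red')
E
```

```text
5 s 0.7009 t -0.2394 z 0.0593
40 s 0.6929 t -0.2394 z 0.0594
75 s 0.6847 t -0.2394 z 0.0594
110 s 0.6758 t -0.2394 z 0.0594
145 s 0.6664 t -0.2393 z 0.0593
180 s 0.6564 t -0.2393 z 0.0594
215 s 0.6456 t -0.2396 z 0.0593
250 s 0.6343 t -0.2393 z 0.0593
285 s 0.6219 t -0.2390 z 0.0593
320 s 0.6042 t -0.2389 z 0.0521
355 s 0.5893 t -0.2392 z 0.0525
tool s 0.5857 t -0.2397 z 0.0253 yaw -7.06 w 0.013988870821980083 F [-25.6   3.1   5.3]
```

All three are in. Release and lift, then measure the grey lever's knob.

step_arm --fingers '[0.2, 0.2, 0.2, 0.2, 0.2, 0.2, 0.2, 0.2, 0.2]' --pt "0 0 0" --pt "0 0 0" --pt "0 0 0" --pt "0 0 -0.4" --pt "0 0 -0.6" --pt "0 0 -0.6" --pt "-0.2 -0.3 0" --pt "-0.2 -0.4 0" --pt "0 0 0" --twist '[0, 0, 0, 0, 0, 0, 0, 0, 0]'

```text
time_s: 68.2
position: [0.5262, -0.234, 0.1873]
tool_rot: [[0.993, -0.12, 0.0], [-0.12, -0.993, 0.0], [0.0, -0.0, -1.0]]
ft_force: [0.4, -0.8, 0.1]
grip_width: 0.0341
gripper_force: 0.0
```

```bash
cat > fin.py <<'E'
import sys; from m import *
a=np.radians(-7.0); X=np.array([np.cos(a),np.sin(a)]); Y=np.array([-X[1],X[0]])
p,d,P,c=look(sys.argv[1])
for col,t in (('green',-.109),('yellow',-.174),('red',-.239)):
    S=P[...,:2]@X; T=P[...,:2]@Y; m=hsvmask(p,col)&(P[...,2]>.045)&(P[...,2]<.0565)&(abs(T-t)<.015)&(S<.63); k=S[m]; print(col,m.sum(),np.percentile(k,[1,99]).round(4) if len(k) else '')
m=hsvmask(p,'red')&(P[...,2]>.07)&(P[...,2]<.12)&(P[...,1]>-.15)&(P[...,0]>.55); k=P[m]; print('knob n',m.sum())
if len(k):
    top=k[k[:,2]>k[:,2].max()-.006]; g=np.median(k,0); print(k.min(0).round(4),k.max(0).round(4),'median',g.round(4),'top',top.mean(0).round(4))
    f=lambda v: np.linalg.norm(k-v,axis=1)-.013
    from scipy.optimize import least_squares
    r=least_squares(f,g-[0,0,.01],loss='soft_l1',f_scale=.001).x; print('sphere',r.round(4),'s',r[:2]@X,'t',r[:2]@Y)
    q,_,_,_=tool(); print('tool s,t',q[:2]@X,q[:2]@Y,q[2])
E
python3 fin.py w43
```

```text
green 1053 [0.5753 0.6259]
yellow 903 [0.5755 0.613 ]
red 1044 [0.576  0.6275]
knob n 1454
[ 0.6223 -0.1151  0.081 ] [ 0.6464 -0.0911  0.0989] median [ 0.634  -0.1066  0.0936] top [ 0.6342 -0.1033  0.0955]
sphere [ 0.6343 -0.1017  0.0844] s 0.6419706778116302 t -0.0236211354704802
tool s,t 0.5515948531026612 -0.16962105658312707 0.187158147271393
```

All three butts are 39–40 mm out, so fully home. Knob centre is (0.634,-0.102,0.084). Positioning shut fingers behind it.

step_arm --fingers '[1, 1, 1, 1, 1, 1, 1, 1]' --pt "0.11 -0.487 0" --pt "0.11 -0.487 0" --pt "0.11 -0.486 0" --pt "0 0 0" --pt "0 0 0.6" --pt "0 0 0.57" --pt "0 0 0" --pt "0 0 0" --twist '[0, 0, 0, 0, 0, 0, 0, 0]'

```text
time_s: 69.25
position: [0.5786, -0.0967, 0.0716]
tool_rot: [[0.992, -0.123, 0.003], [-0.123, -0.992, -0.001], [0.003, 0.001, -1.0]]
ft_force: [-0.2, -0.0, -0.7]
grip_width: -0.0001
gripper_force: 0.0
```

```bash
python3 fin.py w44; cp pics/w44.png pics/v44.png
```

```text
green 2353 [0.5753 0.6289]
yellow 2863 [0.5752 0.6291]
red 0 
knob n 3729
[ 0.6232 -0.1136  0.0834] [ 0.6472 -0.0892  0.0988] median [ 0.6369 -0.1017  0.0941] top [ 0.635  -0.1017  0.0953]
sphere [ 0.6341 -0.1015  0.0843] s 0.6417846725452941 t -0.02348924957488964
tool s,t 0.5862010369418937 -0.025269235064686695 0.07203534472287766
```

View pics/v44.png

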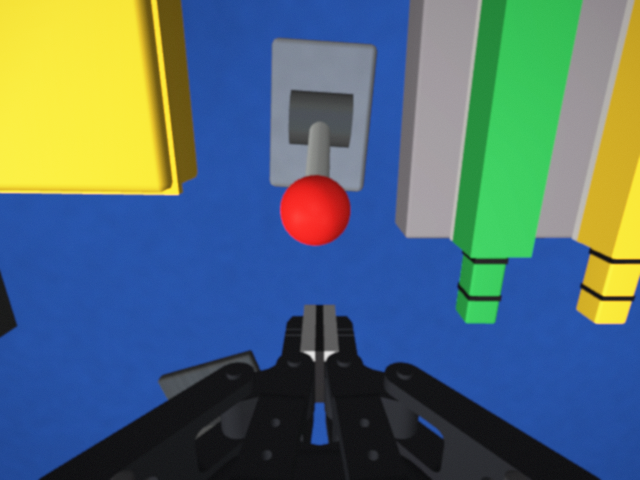

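The red knob (315,210) is straight ahead of the shut fingers (319,320), clear of the box and the case. Pushing it over.

step_arm --fingers '[1, 1, 1, 1, 1, 1, 1, 1]' --pt "0.2 -0.01 0" --pt "0.15 0.005 0" --pt "0.15 0.005 0" --pt "0.15 0.005 0" --pt "0.15 0.005 0" --pt "0.15 0.005 0" --pt "0 0 0" --pt "0 0 0" --twist '[0, 0, 0, 0, 0, 0, 0, 0]'

```text
time_s: 70.3
position: [0.6714, -0.1087, 0.0708]
tool_rot: [[0.992, -0.122, 0.002], [-0.122, -0.992, -0.001], [0.002, 0.0, -1.0]]
ft_force: [-0.3, 0.6, -0.1]
grip_width: -0.0001
gripper_force: 0.0
```

```bash
python3 fin.py w45; python3 -c "
from m import *; print(monitor.observe()['ft_force'])"
```

```text
green 7 [0.628  0.6299]
yellow 1565 [0.5758 0.6291]
red 0 
knob n 3358
[ 0.683  -0.1262  0.0769] [ 0.7123 -0.1011  0.0982] median [ 0.7031 -0.1139  0.093 ] top [ 0.7003 -0.1139  0.0947]
sphere [ 0.6989 -0.1137  0.0837] s 0.7075645294461802 t -0.027686905733441534
tool s,t 0.6794803522240945 -0.025998403798291304 0.07060078948276091
[-0.12310502  0.50582156 -0.53263649]
```

step_arm --fingers '[1, 1, 1, 1, 1, 1]' --pt "0.04 0.0 0" --pt "0.03 0 0" --pt "0.03 0 0" --pt "0 0 0" --pt "0 0 0" --pt "0 0 0" --twist '[0, 0, 0, 0, 0, 0]'

```text
time_s: 71.1
position: [0.6752, -0.1089, 0.0699]
tool_rot: [[0.992, -0.122, -0.016], [-0.122, -0.992, 0.002], [-0.016, -0.0, -1.0]]
ft_force: [-32.9, 3.3, 18.6]
grip_width: 0.0005
gripper_force: 16.7
```

At the stop (33 N). Backing off, rising, and checking.

step_arm --fingers '[1, 1, 1, 1, 1, 1, 1]' --pt "-0.3 0 0" --pt "-0.5 0 0" --pt "0 0 -0.6" --pt "0 0 -0.6" --pt "-0.3 0.4 0" --pt "0 0 0" --pt "0 0 0" --twist '[0, 0, 0, 0, 0, 0, 0]'

```text
time_s: 71.97
position: [0.5673, -0.1359, 0.1896]
tool_rot: [[0.992, -0.123, 0.0], [-0.123, -0.992, 0.0], [0.0, -0.0, -1.0]]
ft_force: [0.2, 0.1, 0.3]
grip_width: -0.0005
gripper_force: 0.0
```

```bash
python3 fin.py w46; python3 - <<'E'
from m import *
pt,_,_,_=look('t46','top'); p0=cv2.imread('pics/top0.png')
cv2.imwrite('pics/c46.png',np.vstack([p0[140:320,100:540],pt[140:320,100:540]]))
E
```

```text
green 848 [0.5755 0.6245]
yellow 1041 [0.5753 0.6284]
red 1109 [0.5757 0.6289]
knob n 1496
[ 0.6863 -0.126   0.0844] [ 0.7103 -0.1018  0.0985] median [ 0.6975 -0.1147  0.0935] top [ 0.6986 -0.1141  0.0949]
sphere [ 0.699  -0.1138  0.0838] s 0.7076879473391819 t -0.027798173440328384
tool s,t 0.5798185022492169 -0.06546130352987135 0.18935272666322658
```

View pics/c46.png

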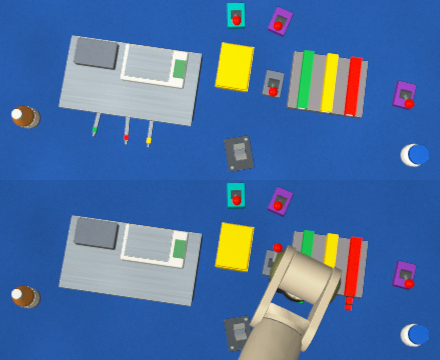

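Comparison: the shelf is empty, all three butts are at the mouths, the lever is right over, and the bystanders haven't moved. Handing in.

```bash
python3 -c "
from h import *; print(close_job())"
```

```text
the job is handed in; nothing more can be done
None
```

The green, yellow and red probes are fully home in their own sleeves, in that order and each clipped on the way. The lever is thrown over to its stop, the bystanders look unmoved, and the job was handed in at about 72 s.

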